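# Scoop the nodules into the sample tub

## Task

Take the steel scoop off its hook and use it to move all the dark rock nodules from the white core trough into the round white sample tub, then hang the scoop back on the hook by its eye. Do not pick nodules out of the trough with the fingers; any that land on the bench may be picked up by hand and put in the tub. The tub must end upright, and the other things on the bench must be left where they stand.

Things in the scene. Friction and masses are not known exactly. Their poses are not given: they have to be found in the camera images.
- scoop: steel scoop with an orange grip, 160 g, 232 mm tall as it hangs. Origin: centre of its hanging eye. z runs up the grip (upright when it hangs), +x is the side of the open mouth, y is across. The eye is a ring in the x-z plane, opening 36 mm, bar 8 mm thick: the hook passes through it along y. Below it a 12 mm shank bends back to the top of the pan's back wall
- scoop_grip (a point): middle of the part of the orange grip to hold, on its axis 68 mm above the eye's centre. The grip is 20 (x) by 14 (y) mm, from 26 to 110 mm above the eye's centre; take it across y from above
- scoop_bowl (a point): point in the middle of the scoop's pan, 14 mm above the underside of its floor. The pan is open in front and on top: 56 mm long, 92 wide, back wall 30 high; side walls 30 high at the back, 18 farther on, none in the front 18 mm; walls 2 mm, floor 1.8 mm thick
- scoop_lip (a point): middle of the pan's front lip, underside (x 27, z -122 mm in the scoop's frame). The pan's floor slopes down to it from the back bottom edge (x -18, z -90 mm), so the grip leans back 35 degrees when the floor is level
- stand: fixed hook stand: blue base plate 110 by 100 by 14 mm, a 12 mm steel post at x = 35 mm, and from its top, 210 mm up, a level 9 mm bar that runs to -x as far as x = -48 mm and ends in a tip turned up 11 mm. Origin: on the bench under the bar. The scoop's eye goes over the tip and hangs on the bar.
- hook_seat (a point): on the axis of the hook's level bar, 55 mm from the post, 28 mm from the foot of the upturned tip; 210 mm above the bench. A scoop hung there has the centre of its eye 15 mm below this point
- trough: fixed white core trough with blue rims, outside 112 (x) by 330 (y) mm (rims 126), inside 102 by 320 mm, floor 5 mm thick, top of the walls 45 mm above the bench. Origin: centre of the underside. Long axis y
- tub: round white plastic tub with a blue band, loose, 350 g, 90 mm high, outside diameter 120 mm at the foot and 136 at the rim, wall 4 mm, floor 5 mm. Origin: centre of the underside
- nodule0: dark rock nodule, a flattened round pebble 30 mm across and 22 mm thick, 22 g. Origin: its centre; z is the flat way. 8 to 11 of the eleven nodules are present
- nodule1: dark rock nodule, a flattened round pebble 30 mm across and 22 mm thick, 22 g. Origin: its centre; z is the flat way. 8 to 11 of the eleven nodules are present
- nodule2: dark rock nodule, a flattened round pebble 30 mm across and 22 mm thick, 22 g. Origin: its centre; z is the flat way. 8 to 11 of the eleven nodules are present
- nodule3: dark rock nodule, a flattened round pebble 30 mm across and 22 mm thick, 22 g. Origin: its centre; z is the flat way. 8 to 11 of the eleven nodules are present
- nodule4: dark rock nodule, a flattened round pebble 30 mm across and 22 mm thick, 22 g. Origin: its centre; z is the flat way. 8 to 11 of the eleven nodules are present
- nodule5: dark rock nodule, a flattened round pebble 30 mm across and 22 mm thick, 22 g. Origin: its centre; z is the flat way. 8 to 11 of the eleven nodules are present
- nodule6: dark rock nodule, a flattened round pebble 30 mm across and 22 mm thick, 22 g. Origin: its centre; z is the flat way. 8 to 11 of the eleven nodules are present
- nodule7: dark rock nodule, a flattened round pebble 30 mm across and 22 mm thick, 22 g. Origin: its centre; z is the flat way. 8 to 11 of the eleven nodules are present
- nodule8: dark rock nodule, a flattened round pebble 30 mm across and 22 mm thick, 22 g. Origin: its centre; z is the flat way. 8 to 11 of the eleven nodules are present
- nodule9: dark rock nodule, a flattened round pebble 30 mm across and 22 mm thick, 22 g. Origin: its centre; z is the flat way. 8 to 11 of the eleven nodules are present
- nodule10: dark rock nodule, a flattened round pebble 30 mm across and 22 mm thick, 22 g. Origin: its centre; z is the flat way. 8 to 11 of the eleven nodules are present
- amber_bottle: bystander: amber bottle, 60 mm across, 130 high, origin under its centre
- black_jar: bystander: black jar, 72 mm across, 90 high, origin under its centre
- wash_bottle: bystander: white bottle, 70 mm across, 160 high, origin under its centre
- beaker: bystander: clear plastic cup, 66 mm across, 80 high, origin under its centre
- filter_puck: bystander: blue filter disc, 48 mm across, 14 high, origin under its centre

How it is judged:
By the outcome, as a careful person would: the job done as asked, in the order asked, and still so for the second after the job is handed in, with the robot touching nothing.
Of nodule1, nodule2, nodule3, nodule4, nodule5, nodule6, nodule7, nodule8, nodule9, nodule10 only 7 to 10 are there at a start; the rules pass over those that are not, and their reading is None.
At some moment in a run one of tub, nodule0, nodule1, nodule2, nodule3, nodule4 may be knocked a few centimetres aside while the robot is not near it.
It also fails if it takes over 208 s, if anything falls off the work surface, if the arm or the gripper's body presses on something with over 40 N, if the wrist force passes 120 N, or if a joint passes its speed limit or range.

## Robot

A 6-joint arm with a two-finger parallel gripper is mounted at the origin on the work surface. World frame = base frame: x ahead of the robot, y to its left, z up, the work surface at z = 0. Lengths are in m, angles in rad, forces in N, time in s.
With the tool pointing down it reaches from about 0.375 to 0.925 m from the base axis. Payload 5.7 kg.
Tool frame: the origin (TCP) lies between the finger pads; the fingertips stand 8 mm ahead of it and the grasp point (between the pads) lies 11 mm behind it; z points along the fingers, y is the line along which they close (so a half turn about z gives the same grasp; the last joint's range is limited). The gripper opens to 85 mm and grips with 20 to 120 N. Pads are 22 mm wide; open, the fingers measure 114 mm over their backs; the gripper's body (76 mm by 85 mm) begins 54 mm behind the grasp point. The pads swing forward as they close: fully open they stand 13 mm farther back than shut.
Start: joints at [-1.404, 0.359, 1.51, -0, 1.272, -0.115], TCP at [0.167, -0.576, 0.239] pointing down, gripper open.
Joint ranges: [-2.97, 2.97], [-1.01, 2.36], [0.21, 2.38], [-0.96, 4.11], [0.2, 2.71], [-2.98, 2.98]. Speed limits (rad/s): [2.39, 2.39, 3.14, 3.14, 3.14, 3.14].

## Interface

Orientations are given as a unit quaternion [x, y, z, w].
In Python, from station import arm gives the robot as it stands.
- The arm moves only by the tool servo_tool, never from a script. Its argument "plan" is a list that holds one entry, the list of rows, each a list of 5 numbers: the shift along the world's x, y, z in m, then the turn about the world's z in rad, then the opening, from 0 (shut) to 1 (fully open). A call has exactly 8 rows; each row shifts and turns the commanded pose from where the row before left it; what a row does not reach is not made up. A row lasts 1/8 s, in which the tool goes at most 62.5 mm and 10.7 degrees, less where a joint would pass 70% of its speed; a pose out of reach is approached as far as the arm can. A call with a gripper value outside its range is refused whole. The fingers move at their own pace and stop on an object; the grip force is fixed at half the most. Time passes only in rows, so rows that do not move let the fingers close, or fill a call up. It gives the time, the measured TCP pose, the force, the opening and the grip force at its end, in the units of the state.
- arm.observe(): the state, without advancing time (a new reading comes with each control period).
- arm.read_camera(name): name is "scene" or "top" or "wrist"; returns a dict with "frame" (480x640x3 uint8, red, green, blue), "mtx" (3x3 intrinsics, pixels), "rvec" (rotation vector, rad) and "tvec" (3), from world to camera coordinates, as OpenCV has them. Camera axes: x right, y down, z forward; pixel columns grow to the right and rows downward; lengths in m; the calibration is good to about 2 mm. A picture is of the moment at which its call begins. There is no depth.
- arm.job_done(): hands the job in; it is judged then, once.
The state is a dict: "time": time; "q": joint angles; "joint_velocities": joint speeds; "joint_torque": joint torques, N m; "ee_pos": TCP position; "tcp_rot": TCP orientation; "ft_force": force on the tool from outside, world axes, zero at the start; "ft_torque": the same for the moment, N m; "width": finger opening in m; "grasp_force": force on a finger pad.
Only numpy, scipy, OpenCV 4.12 (cv2) and the standard library are available. Lean on these libraries where they do the work, as an engineer would, in place of code of your own. Each camera call takes 0.05 s, during which the arm holds its last target. There are 200 camera calls.

## Working session

There is one attempt and no reset: what is moved stays moved. The work goes in short steps, Python scripts to look and compute and a tool call to move; the robot and the scene stay as the last step left them, time stands still between calls to the robot, and variables do not carry over. Pictures are saved under pics/ and viewed, at most 14 in all, crops included, and the job is handed in when it is done.

Besides the shell and the picture viewer there is one more tool, called after "Emit:" as name(argument=value, ...), one argument or row to a line, values as JSON. servo_tool: Moves the arm, as the interface text tells. Its arguments: {"type":"object","properties":{"plan":{"type":"array","items":{"type":"array","items":{"type":"array","items":{"type":"number"}}}}},"required":["plan"]}

```bash
ls; mkdir -p pics; cat > h.py <<'E'
import numpy as np,cv2
from station import arm
def cam(n):
    d=arm.read_camera(n); R=cv2.Rodrigues(np.array(d['rvec'],float))[0]
    return d['frame'],np.array(d['mtx']),R,np.array(d['tvec'],float).ravel()
def ray(c,u,v,z):
    _,K,R,t=c; o=-R.T@t; d=R.T@np.linalg.solve(K,[u,v,1]); return (o+d*(z-o[2])/d[2])
def proj(c,p):
    _,K,R,t=c; q=K@(R@np.array(p,float)+t); return q[:2]/q[2]
def save(c,n): cv2.imwrite('pics/'+n,cv2.cvtColor(c[0],cv2.COLOR_RGB2BGR))
def st():
    s=arm.observe(); return s
E
python3 - <<'E'
from h import *
for n in('top','scene'):
    c=cam(n); save(c,n+'0.png'); o=-c[2].T@c[3]; print(n,o.round(3),c[1][0,0])
s=st();print(s['time'],s['ee_pos'],s['tcp_rot'],s['width'])
E
```

```text
pics
top [4.640e-01 1.000e-03 1.188e+00] 451.45117578886055
scene [1.524 0.038 1.075] 490.00946768289253
0.1 [ 0.16673391 -0.57570682  0.23852042] [ 9.90090705e-01  1.40426543e-01 -1.91928836e-05 -8.83763255e-04] 0.08512446482965551
```

View pics/top0.png

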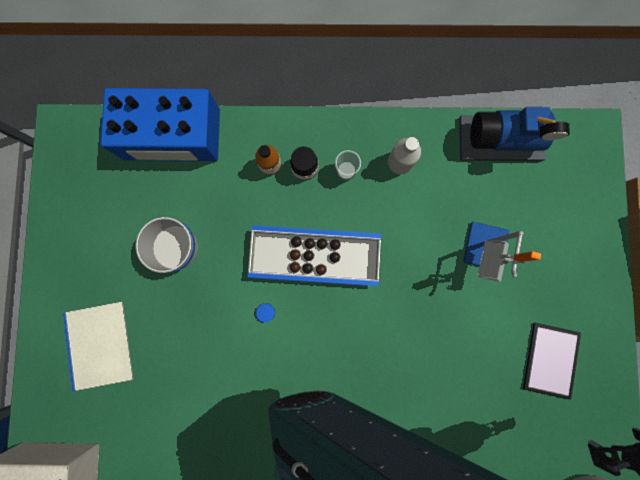

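View pics/scene0.png

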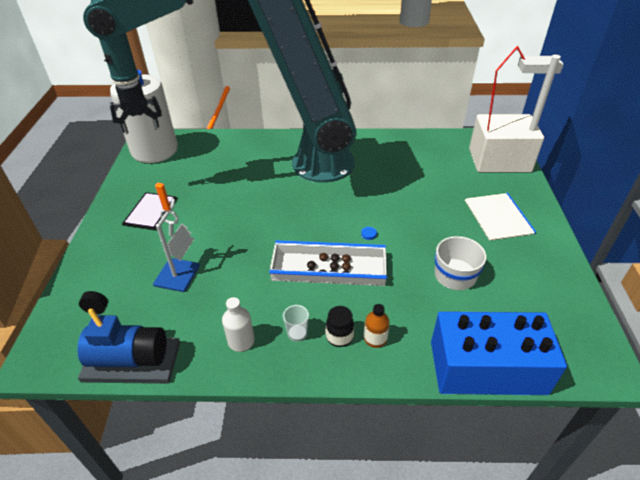

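```bash
cat >> h.py <<'E'
def blobs(c,lo,hi,box=None,amin=20):
    h=cv2.cvtColor(c[0],cv2.COLOR_RGB2HSV); m=cv2.inRange(h,lo,hi)
    if box is not None:
        k=np.zeros_like(m); x0,y0,x1,y1=box; k[y0:y1,x0:x1]=255; m&=k
    cs=cv2.findContours(m,cv2.RETR_EXTERNAL,cv2.CHAIN_APPROX_NONE)[0]
    return [q for q in cs if cv2.contourArea(q)>=amin]
E
python3 - <<'E'
from h import *
np.set_printoptions(precision=4,suppress=True)
c=cam('top'); e=cam('scene')
for q in blobs(c,(105,150,60),(125,255,255)):
    r=cv2.minAreaRect(q); b=cv2.boxPoints(r)
    if 230<r[0][0]<530 and r[0][1]>180:
        print('blue',r,[ray(c,*p,0.045)[:2].round(3).tolist() for p in b], [ray(c,*p,0.014)[:2].round(3).tolist() for p in b])
for q in blobs(c,(4,180,120),(20,255,255)):
    print('orange top',cv2.minAreaRect(q))
for q in blobs(e,(4,180,120),(20,255,255),(100,150,250,250)): print('orange scene',cv2.minAreaRect(q))
def split(cc,box):
    for q in blobs(cc,(0,0,0),(179,255,75),box,8):
        print(cv2.minAreaRect(q),cv2.contourArea(q), ray(cc,*cv2.minAreaRect(q)[0],.018))
split(c,(253,232,376,282))
g=cv2.cvtColor(c[0],cv2.COLOR_RGB2HSV)
m=((g[...,1]<70)&(g[...,2]>110)).astype(np.uint8)*255
k=np.zeros_like(m);k[205:285,125:205]=255;m&=k
q=max(cv2.findContours(m,0,1)[0],key=cv2.contourArea);print('tub',cv2.fitEllipse(q)); (u,v)=cv2.fitEllipse(q)[0];print(ray(c,u,v,.09))
im=np.hstack([cv2.resize(c[0][205:305,410:560],(400,267),interpolation=2),cv2.resize(e[0][150:300,110:260],(267,267),interpolation=2)])
i2=cv2.resize(c[0][220:295,235:395],(667,313),interpolation=2)
save((np.vstack([im,i2]),),'z1.png')
E
```

```text
blue ((265.0, 312.5), (17.0, 18.0), 90.0) [[0.414, 0.171], [0.415, 0.125], [0.373, 0.124], [0.372, 0.169]] [[0.413, 0.175], [0.414, 0.129], [0.37, 0.128], [0.37, 0.174]]
blue ((312.4801025390625, 279.2987060546875), (131.2419891357422, 4.656330108642578), 3.814075469970703) [[0.481, 0.196], [0.492, 0.195], [0.475, -0.135], [0.463, -0.135]] [[0.481, 0.201], [0.493, 0.2], [0.475, -0.139], [0.463, -0.138]]
blue ((316.0134582519531, 231.29119873046875), (128.44264221191406, 4.184847831726074), 3.6913859844207764) [[0.603, 0.187], [0.614, 0.186], [0.596, -0.141], [0.586, -0.14]] [[0.607, 0.192], [0.618, 0.191], [0.6, -0.145], [0.589, -0.144]]
blue ((485.54705810546875, 245.7882080078125), (38.28822708129883, 40.99985885620117), 12.528807640075684) [[0.527, -0.348], [0.629, -0.372], [0.609, -0.466], [0.507, -0.441]] [[0.529, -0.357], [0.633, -0.383], [0.613, -0.479], [0.508, -0.453]]
orange top ((535.3235473632812, 255.20590209960938), (9.943960189819336, 7.033533096313477), 14.03624439239502)
orange top ((273.5, 154.5), (15.0, 7.0), 90.0)
orange scene ((162.3121795654297, 196.286270141601
[... 343 characters left out ...]
56), (9.391485214233398, 9.391485214233398), 63.43495178222656) 67.0 [0.5089 0.0779 0.018 ]
((333.800048828125, 257.1000061035156), (9.803058624267578, 9.803058624267578), 18.43494987487793) 70.0 [ 0.536 -0.024  0.018]
((308.25, 255.25), (9.192387580871582, 9.899495124816895), 45.0) 69.5 [0.54   0.0423 0.018 ]
((294.5, 254.5), (9.0, 9.0), 90.0) 64.5 [0.5415 0.078  0.018 ]
((334.5, 244.0), (10.0, 9.0), 90.0) 73.0 [ 0.5701 -0.0255  0.018 ]
((315.5, 243.0), (10.0, 23.0), 90.0) 157.5 [0.5721 0.0239 0.018 ]
((296.0, 241.0), (10.0, 10.0), 90.0) 77.5 [0.5768 0.0748 0.018 ]
tub ((163.4091033935547, 244.31561279296875), (54.10093307495117, 56.39019775390625), 59.08786392211914)
[0.5578 0.3953 0.09  ]
```

View pics/z1.png

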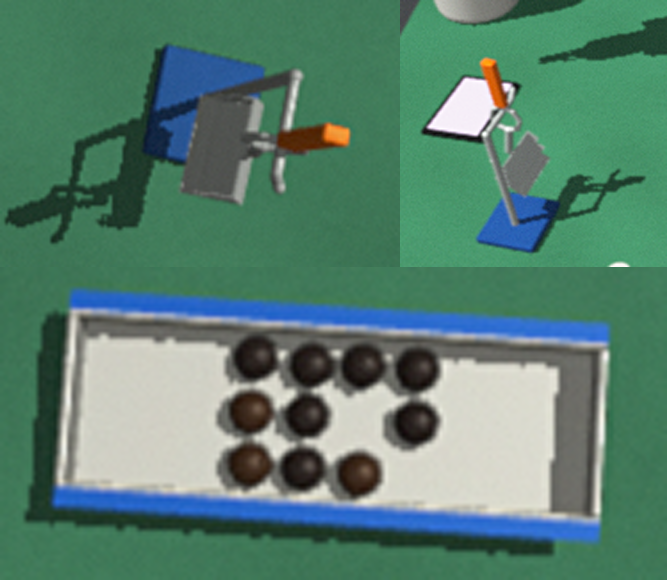

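```bash
python3 - <<'E'
from h import *
np.set_printoptions(precision=4,suppress=True)
c=cam('top'); e=cam('scene')
# triangulate grip centroid
def tri(u1,u2):
    P=[K@np.c_[R,t] for _,K,R,t in (c,e)]
    X=cv2.triangulatePoints(P[0],P[1],np.array(u1,float).reshape(2,1),np.array(u2,float).reshape(2,1)); return (X[:3]/X[3]).ravel()
G=tri((535.3,255.2),(162.3,196.3)); print('grip',G)
# top view: rightmost grip end ; hook elbow & tip from zoom
top=lambda u,v:(410+u*150/400,205+v*100/267)
sc=lambda u,v:(110+(u-400)*150/267,150+v*150/267)
print('elbow',ray(c,*top(297,75),.21),'tip',ray(c,*top(280,187),.221),'griptop',ray(c,*top(338,135),.305))
yaw=np.arctan2(-.026,.104)
big=np.hstack([cv2.resize(x,None,fx=4,fy=4,interpolation=2) for x in (c[0][200:300,430:550],e[0][170:270,120:220])])
for s,col in((1,(255,0,0)),(-1,(255,255,0))):
    # mouth at +y world if s=1
    m=np.array([-np.sin(yaw),np.cos(yaw),0])*s; w=np.array([np.cos(yaw),np.sin(yaw),0])
    O=np.array([G[0],G[1],.195])
    F=lambda x,y,z:O+m*x+w*y+np.array([0,0,z])
    L=[(27,46,-122),(27,-46,-122),(-18,-46,-90),(-18,46,-90),(27,46,-122)]
    B=[(-18,-46,-90),(-1,-46,-66),(-1,46,-66),(-18,46,-90)]
    for ln in (L,B):
        for cc,ox,oy,dx in((c,430,200,0),(e,120,170,480)):
            pts=np.array([(proj(cc,F(*np.array(p)/1000))-(ox,oy))*4+(dx,0) for p in ln]).astype(int)
            cv2.polylines(big,[pts],False,col,1)
save((cv2.resize(big,(800,int(400*800/880))),),'z2.png')
E
```

```text
grip [ 0.5284 -0.4175  0.2678]
elbow [ 0.5812 -0.426   0.21  ] tip [ 0.4901 -0.4043  0.221 ] griptop [ 0.5261 -0.4126  0.305 ]
```

View pics/z2.png

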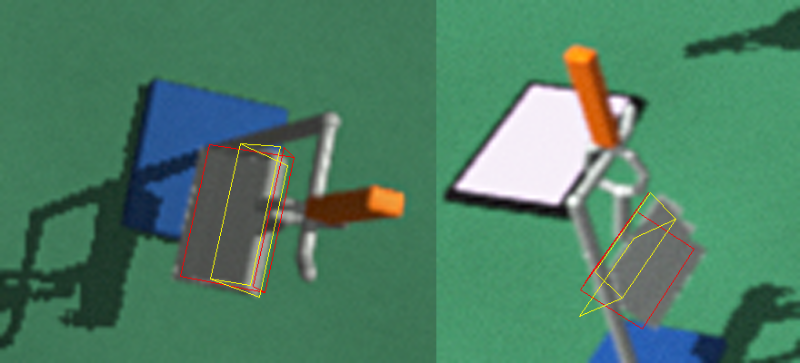

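Emit:
servo_tool(
  plan=[
    [[0.0225,0.01,0.0165,0.066,1],[0.0225,0.01,0.0165,0.066,1],[0.0225,0.01,0.0165,0.066,1],[0.0225,0.01,0.0165,0.066,1],[0.0225,0.01,0.0165,0.066,1],[0.0225,0.01,0.0165,0.066,1],[0.0225,0.01,0.0165,0.066,1],[0.0225,0.01,0.0165,0.066,1]],
  ],
)

```text
time: 1.3
ee_pos: [0.3475, -0.4958, 0.3717]
tcp_rot: [0.919, 0.395, -0.0, -0.0]
ft_force: [0.5, -0.4, -0.6]
width: 0.0857
grasp_force: 0.0
```

Emit:
servo_tool(
  plan=[
    [[0.0225,0.01,0,0.066,1],[0.0225,0.01,0,0.066,1],[0.0225,0.01,0,0.066,1],[0.0225,0.01,0,0.066,1],[0.0225,0.01,0,0.066,1],[0.0225,0.01,0,0.066,1],[0.0225,0.01,0,0.066,1],[0.0225,0.01,0,0.066,1]],
  ],
)

```text
time: 2.3
ee_pos: [0.5281, -0.4157, 0.3712]
tcp_rot: [0.783, 0.622, -0.0, -0.0]
ft_force: [-0.3, -0.9, 0.8]
width: 0.0853
grasp_force: 0.0
```

```bash
python3 - <<'E'
from h import *
s=st();print(s['time'],s['ee_pos'],s['tcp_rot'],s['q'],s['ft_force'],s['width'])
c=cam('wrist');save(c,'w1.png')
for z in(.305,.221): print(proj(c,(.528,-.4175,z)))
E
```

```text
2.3 [ 0.5281462  -0.41572561  0.37122362] [ 7.83287107e-01  6.21660116e-01 -6.68849915e-05 -6.34736414e-05] [-7.69476982e-01  3.88052599e-01  1.14610040e+00 -1.16197380e-04
  1.60758292e+00 -5.40405622e-01] [-0.25851073 -0.94929897  0.78064296] 0.08531484062335255
[318.89747663 268.73789743]
[319.01100209 229.92726856]
```

View pics/w1.png

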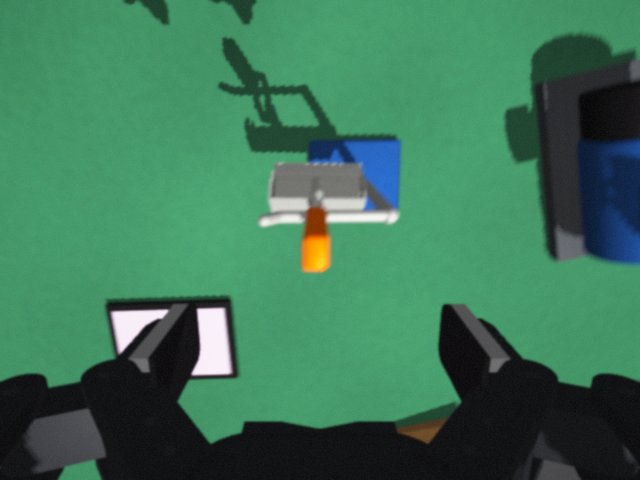

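```bash
python3 - <<'E'
from h import *
c=cam('wrist')
print(ray(c,316,254,.305),ray(c,316.5,214,.221),ray(c,264,220,.221),ray(c,392,216,.21),ray(c,390,142,.014))
h=cv2.cvtColor(c[0],cv2.COLOR_RGB2HSV);m=cv2.inRange(h,(4,180,60),(22,255,255));m[300:]=0
for v in range(205,275,6):
    x=np.where(m[v])[0]; print(v,x.min() if len(x) else 0,x.max() if len(x) else 0,c[0][v,316])
E
```

```text
[ 0.53131778 -0.40749653  0.305     ] [ 0.53203393 -0.40376445  0.221     ] [ 0.49403341 -0.39959837  0.221     ] [ 0.58627196 -0.42010004  0.21      ] [ 0.62598021 -0.38011634  0.014     ]
205 0 0 [153 151 147]
211 0 0 [159 143 133]
217 302 319 [133  54   0]
223 301 318 [133  51   0]
229 299 319 [131  48   0]
235 298 319 [134  54   1]
241 297 319 [150  59   0]
247 295 320 [254 163   0]
253 295 320 [255 181   0]
259 295 320 [255 194   3]
265 295 320 [255 203  25]
271 295 320 [255 208  35]
```

Emit:
servo_tool(
  plan=[
    [[0,0.005,-0.015,0,1],[0,0,-0.015,0,1],[0,0,-0.015,0,1],[0,0,-0.015,0,1],[0,0,-0.015,0,1],[0,0,-0.015,0,1],[0,0,-0.015,0,1],[0,0,-0.015,0,0.5]],
  ],
)

```text
time: 3.4
ee_pos: [0.5269, -0.4113, 0.2503]
tcp_rot: [0.784, 0.62, -0.0, -0.0]
ft_force: [0.7, 0.2, -0.4]
width: 0.0694
grasp_force: 0.0
```

Emit:
servo_tool(
  plan=[
    [[0,0,0,0,0.14],[0,0,0,0,0.14],[0,0,0,0,0.14],[0,0,0,0,0.14],[0,0,0,0,0.14],[0,0,0,0,0.14],[0,0,0,0,0.14],[0,0,0,0,0.14]],
  ],
)

```text
time: 4.4
ee_pos: [0.5271, -0.4117, 0.2521]
tcp_rot: [0.785, 0.62, -0.0, 0.001]
ft_force: [-0.7, -0.9, 6.0]
width: 0.0132
grasp_force: 59.0
```

Emit:
servo_tool(
  plan=[
    [[0,0,0,0,0],[0,0,0,0,0],[0,0,0,0,0],[0,0,0,0,0],[0,0,0.005,0,0],[0,0,0.005,0,0],[0,0,0.005,0,0],[0,0,0.005,0,0]],
  ],
)

```text
time: 5.4
ee_pos: [0.5268, -0.4112, 0.2715]
tcp_rot: [0.784, 0.62, -0.0, -0.0]
ft_force: [0.5, 1.0, -2.4]
width: 0.0136
grasp_force: 58.3
```

Emit:
servo_tool(
  plan=[
    [[-0.011,0.0026,0,0,0],[-0.011,0.0026,0,0,0],[-0.011,0.0026,0,0,0],[-0.011,0.0026,0,0,0],[-0.011,0.0026,0,0,0],[-0.011,0.0026,0,0,0],[-0.011,0.0026,0,0,0],[-0.011,0.0026,0,0,0]],
  ],
)

```text
time: 6.4
ee_pos: [0.4381, -0.3903, 0.2713]
tcp_rot: [0.784, 0.62, -0.0, -0.0]
ft_force: [-1.0, -1.0, -1.6]
width: 0.0136
grasp_force: 58.5
```

```bash
python3 - <<'E'
from h import *
a=cam('scene');b=cam('wrist');s=st();print(s['ee_pos'],s['ft_force'],s['ft_torque'],s['width'])
save((np.hstack([cv2.resize(a[0][140:300,90:250],(400,400)),cv2.resize(b[0],(400,300))[0:300].copy() if 0 else cv2.copyMakeBorder(cv2.resize(b[0],(400,300)),0,100,0,0,0)]),),'z3.png')
E
```

```text
[ 0.43754305 -0.39009662  0.27128203] [-0.30636637 -0.09423503 -1.64515889] [-0.02672787 -0.01298109 -0.03302151] 0.013532758064273353
```

View pics/z3.png

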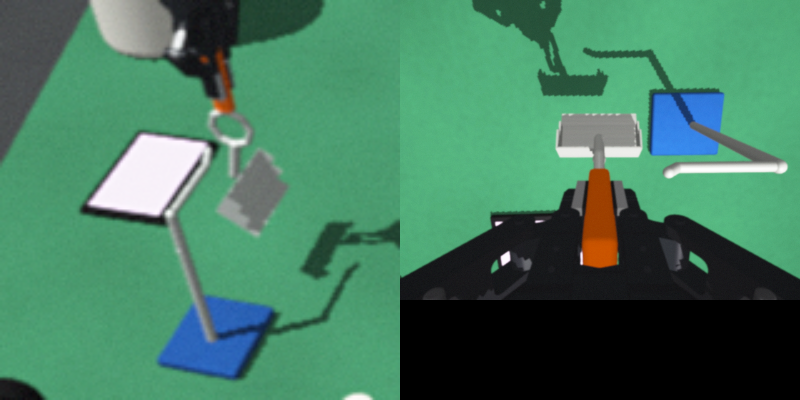

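Emit:
servo_tool(
  plan=[
    [[0.011,0.0359,0,0.0222,0],[0.012,0.0359,0,0.0222,0],[0.012,0.0359,0,0.0222,0],[0.012,0.0359,0,0.0222,0],[0.012,0.0359,0,0.0222,0],[0.012,0.0359,0,0.0222,0],[0.012,0.0359,0,0.0222,0],[0.011,0.0359,0,0.0222,0]],
  ],
)

```text
time: 7.5
ee_pos: [0.5336, -0.1021, 0.2714]
tcp_rot: [0.726, 0.688, 0.0, 0.0]
ft_force: [-0.7, 0.3, -0.9]
width: 0.0132
grasp_force: 58.5
```

```bash
python3 - <<'E'
from h import *
a=cam('top');b=cam('wrist');s=st();print(s['ee_pos'],s['tcp_rot'])
save((np.hstack([cv2.resize(a[0][200:320,230:400],(400,282)),cv2.resize(b[0],(400,282))]),),'z4.png')
E
```

```text
[ 0.53386233 -0.10005004  0.27135491] [ 7.25182130e-01  6.88556422e-01  9.02409155e-04 -3.44334524e-04]
```

View pics/z4.png

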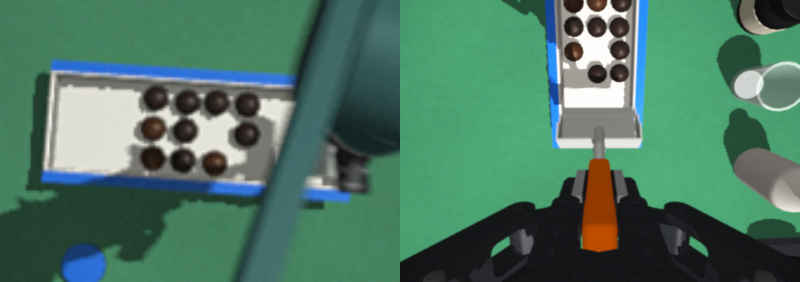

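```bash
python3 - <<'E'
from h import *
b=cam('wrist');h=cv2.cvtColor(b[0],cv2.COLOR_RGB2HSV);m=cv2.inRange(h,(105,150,60),(125,255,255))
for v in (20,60,100,140,170):
    x=np.where(m[v,200:440])[0]+200; 
    if len(x): 
        L,R=ray(b,x.min()-.5,v,.045),ray(b,x.max()+.5,v,.045); M=(L+R)/2
        print(v,x.min(),x.max(),np.linalg.norm(L-R).round(4),M.round(4),'model x',round(.5385+.054*(M[1]-.0265),4))
# pan edges: light-grey runs
for v in range(185,250,8): print(v,[int(k) for k in b[0][v,235:410:7].mean(1)])
E
```

```text
20 234 395 0.1308 [0.5389 0.054  0.045 ] model x 0.54
60 236 393 0.1307 [0.5373 0.0242 0.045 ] model x 0.5384
100 238 385 0.1255 [ 0.533  -0.0069  0.045 ] model x 0.5367
140 240 251 0.0104 [ 0.4738 -0.0368  0.045 ] model x 0.5351
170 241 253 0.0115 [ 0.4725 -0.0626  0.045 ] model x 0.5337
185 [125, 135, 151, 250, 124, 125, 126, 125, 125, 124, 125, 123, 123, 126, 125, 124, 124, 126, 126, 125, 193, 166, 159, 125, 125]
193 [125, 125, 151, 239, 125, 123, 126, 125, 126, 125, 127, 125, 127, 126, 127, 126, 125, 124, 127, 125, 168, 178, 156, 128, 126]
201 [125, 119, 149, 169, 123, 123, 122, 123, 122, 126, 124, 124, 124, 123, 126, 126, 124, 126, 124, 126, 138, 195, 147, 124, 123]
209 [125, 104, 163, 129, 128, 127, 126, 126, 126, 125, 127, 128, 128, 130, 128, 126, 129, 125, 128, 129, 161, 146, 138, 124, 126]
217 [124, 136, 173, 84, 125, 126, 129, 128, 128, 129, 128, 115, 112, 125, 129, 132, 127, 130, 132, 132, 135, 101, 130, 122, 124]
225 [125, 126, 185, 82, 126, 125, 127, 127, 127, 128, 126, 104, 114, 106, 129, 131, 128, 127, 130, 130, 140, 90, 129, 123, 123]
233 [124, 122, 188, 100, 138, 137, 138, 138, 140, 141, 133, 105, 113, 108, 145, 143, 143, 143, 145, 141, 167, 114, 129, 126, 123]
241 [121, 123, 172, 228, 229, 230, 228, 229, 230, 229, 225, 107, 121, 139, 230, 229, 229, 231, 230, 231, 231, 231, 124, 121, 124]
249 [119, 122, 146, 223, 227, 224, 226, 226, 226, 226, 226, 118, 137, 121, 227, 229, 229, 229, 229, 230, 228, 194, 126, 124, 123]
```

Emit:
servo_tool(
  plan=[
    [[-0.0015,-0.003,-0.011,0,0],[-0.0015,0,-0.011,0,0],[0,0,-0.011,0,0],[0,0,-0.011,0,0],[0,0,-0.011,0,0],[0,0,-0.011,0,0],[0,0,-0.011,0,0],[0,0,-0.006,0,0]],
  ],
)

```text
time: 8.65
ee_pos: [0.5295, -0.1062, 0.1874]
tcp_rot: [0.726, 0.687, -0.0, -0.0]
ft_force: [0.7, 0.8, -1.5]
width: 0.0134
grasp_force: 58.5
```

Emit:
servo_tool(
  plan=[
    [[-0.0007,-0.012,-0.002,0,0],[-0.0007,-0.0137,-0.004,0,0],[-0.0007,-0.0137,-0.0045,0,0],[-0.0007,-0.0136,-0.006,0,0],[-0.0007,-0.0134,-0.007,0,0],[-0.0007,-0.0132,-0.0085,0,0],[-0.0007,-0.0128,-0.0097,0,0],[-0.0007,-0.0123,-0.0108,0,0]],
  ],
)

```text
time: 9.65
ee_pos: [0.524, -0.2119, 0.1351]
tcp_rot: [0.726, 0.687, -0.0, -0.0]
ft_force: [-0.5, 2.9, 3.3]
width: 0.0132
grasp_force: 58.6
```

```bash
python3 - <<'E'
from h import *
a=cam('scene');b=cam('wrist');s=st();print(s['ee_pos'],s['ft_force'],s['ft_torque'])
save((np.hstack([cv2.resize(a[0][180:300,230:400],(400,282)),cv2.resize(b[0],(400,282))]),),'z5.png')
E
```

```text
[ 0.52363478 -0.21214175  0.13424031] [ 1.08006144  1.92697039 -2.89375344] [ 0.32756262 -0.17369108 -0.06649968]
```

View pics/z5.png

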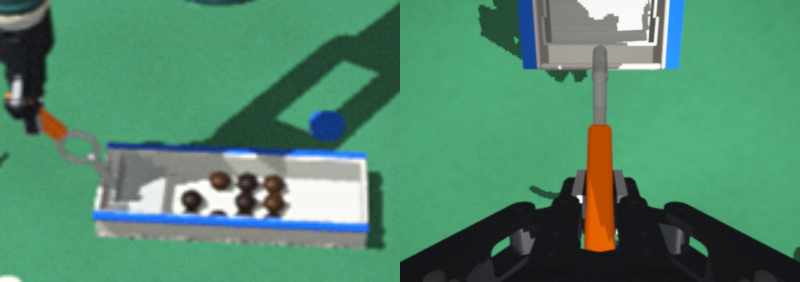

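Emit:
servo_tool(
  plan=[
    [[0.001,0.005,-0.001,0,0],[0.0005,0.0125,-0.0005,0,0],[0.0007,0.0125,0,0,0],[0.0007,0.0125,0,0,0],[0.0007,0.0125,0,0,0],[0.0007,0.0125,0,0,0],[0.0007,0.0125,0,0,0],[0.0007,0.0125,0,0,0]],
  ],
)

```text
time: 10.75
ee_pos: [0.5301, -0.1178, 0.1344]
tcp_rot: [0.726, 0.687, -0.0, 0.0]
ft_force: [-0.8, -1.5, -0.1]
width: 0.0133
grasp_force: 58.6
```

Emit:
servo_tool(
  plan=[
    [[0.0004,0.008,0,0,0],[0.0004,0.008,0,0,0],[0.0004,0.008,0,0,0],[0.0004,0.008,0,0,0],[0.0004,0.008,0,0,0],[0.0004,0.008,0,0,0],[0.0004,0.008,0,0,0],[0.0004,0.008,0,0,0]],
  ],
)

```text
time: 11.75
ee_pos: [0.5333, -0.0543, 0.1344]
tcp_rot: [0.726, 0.687, -0.0, 0.0]
ft_force: [-1.5, -9.0, 7.8]
width: 0.0133
grasp_force: 59.6
```

```bash
python3 - <<'E'
from h import *
a=cam('scene');b=cam('wrist');s=st();print(s['ee_pos'],s['ft_force'],s['ft_torque'])
save((np.hstack([cv2.resize(a[0][180:300,230:400],(400,282)),cv2.resize(b[0][:360,120:520],(400,360))[:282]]),),'z6.png')
E
```

```text
[ 0.53348455 -0.05411262  0.13455067] [ 0.02596139 -2.20021561  2.29489697] [-0.29814855  0.01117867  0.00038825]
```

View pics/z6.png

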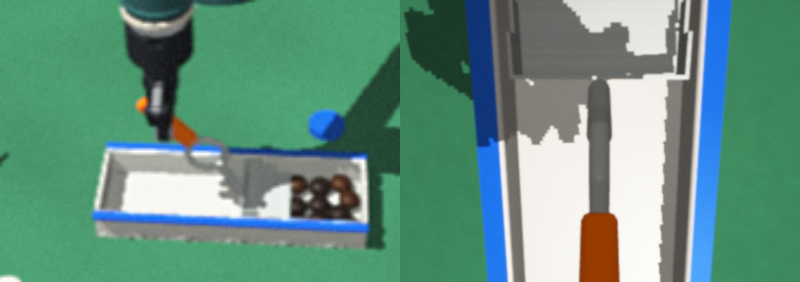

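Emit:
servo_tool(
  plan=[
    [[0.0003,0.005,0,0,0],[0.0003,0.005,0,0,0],[0.0003,0.005,0,0,0],[0.0003,0.005,0,0,0],[0.0003,0.005,0,0,0],[0.0003,0.005,0,0,0],[0.0003,0.005,0,0,0],[0.0003,0.005,0,0,0]],
  ],
)

```text
time: 12.85
ee_pos: [0.5378, -0.0163, 0.1364]
tcp_rot: [0.726, 0.687, 0.001, 0.003]
ft_force: [-1.0, -9.9, 15.1]
width: 0.0136
grasp_force: 60.5
```

```bash
python3 - <<'E'
from h import *
a=cam('scene');b=cam('wrist');s=st();print(s['ee_pos'],s['ft_force'],s['ft_torque'])
save((np.hstack([cv2.resize(a[0][180:300,230:400],(400,282)),cv2.resize(b[0][:360,120:520],(400,360))[:282]]),),'z7.png')
E
```

```text
[ 0.53753511 -0.01540561  0.13612992] [ 0.16771071 -6.48189642 11.19610065] [-0.40485903  0.05364536  0.00142661]
```

View pics/z7.png

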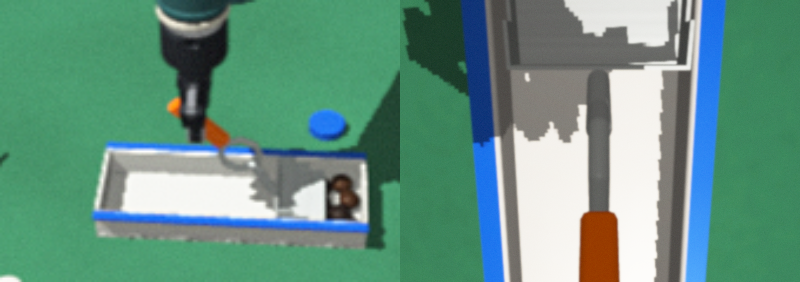

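```bash
cat >> h.py <<'E'
C=np.array([.5378,.0265]);A=np.array([.054,.9985]);N=np.array([.9985,-.054])
def rect(n='scene',z=.018,s0=-.17,s1=.17,ppm=500):
    c=cam(n); f=lambda s,t:proj(c,(*(C+A*s+N*t),z))
    src=np.float32([f(s0,.055),f(s1,.055),f(s1,-.055),f(s0,-.055)]); w=int((s1-s0)*ppm);hh=int(.11*ppm)
    return cv2.warpPerspective(c[0],cv2.getPerspectiveTransform(src,np.float32([[0,0],[w,0],[w,hh],[0,hh]])),(w,hh),flags=cv2.INTER_LINEAR)
def hist(im,s0=-.17,ppm=500,thr=85):
    m=(im.max(2)<thr); 
    for r in range(0,m.shape[0],3): print(''.join('#' if m[r:r+3,k:k+3].mean()>.5 else ('+' if im[r,k].min()>150 else '.') for k in range(0,m.shape[1],3)))
E
python3 - <<'E'
from h import *
im=rect(s0=.0,s1=.17); hist(im)
E
```

```text
............................#
.............................
.............................
.............................
++++++++++.+++...+++..+......
+++++++++++..+++++++#####.+++
++++++++++++++++++++#####.+++
+++++++++++.++++++++#####.+++
++++++++.....+++++++######.++
+++++++......+++++++#..####++
+++++........+++++++.....##++
++++++.......+++++++.....#.++
++++++........++++++#.####.++
++++...........+++++#####.+++
+++++...........++++##.##..++
+++++.............++##.##..++
+++++................####..++
+.....................##...++
...........................++
```

```bash
python3 - <<'E'
from h import *
a=cam('scene');b=cam('wrist')
save((np.hstack([cv2.resize(a[0][195:275,295:395],(480,384),interpolation=2),cv2.resize(b[0][:384,160:480],(320,384))]),),'z8.png')
E
```

```text
(no output)
```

View pics/z8.png

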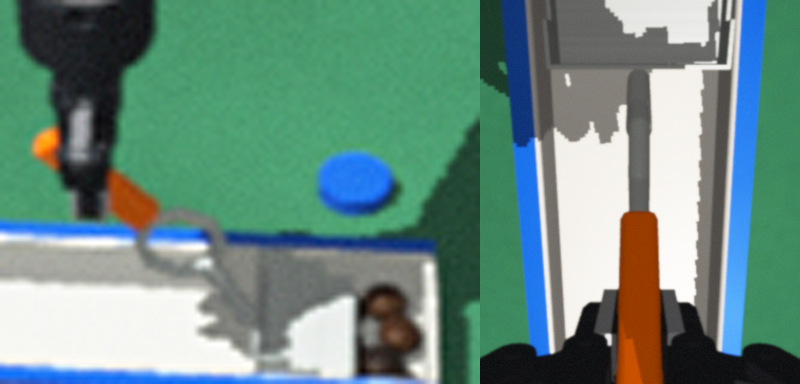

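```bash
cat >> h.py <<'E'
def tool_pts(th,f,u,w=0,lev=.066,s=None):
    s=s or st(); p=np.array(s['ee_pos']); q=s['tcp_rot']; from scipy.spatial.transform import Rotation as Ro
    R=Ro.from_quat(q).as_matrix(); yy=R[:,1]; m=np.array([-yy[1],yy[0],0]); 
    if m[1]<0: m=-m
    f,u=f/1000,u/1000-lev; c,sn=np.cos(np.radians(th)),np.sin(np.radians(th))
    F,U=f*c-u*sn, f*sn+u*c
    return p+np.array([0,0,.011+U])+m*F+yy*w
E
python3 - <<'E'
from h import *
b=cam('wrist')
for th in (0,30,35,40,45,50,55,60): print(th,[proj(b,tool_pts(th,*p)).round(0) for p in ((-.6,-66),(-18,-90),(27,-122))],[tool_pts(th,*p)[1:].round(3) for p in ((-18,-90),(27,-122))])
print([int(x) for x in b[0][40:100,280].mean(1)])
E
```

```text
0 [array([317., 239.]), array([318., 253.]), array([317., 185.])] [array([-0.033, -0.009]), array([ 0.011, -0.041])]
30 [array([317., 135.]), array([317., 139.]), array([317.,  48.])] [array([0.047, 0.003]), array([ 0.102, -0.002])]
35 [array([317., 117.]), array([317., 119.]), array([317.,  21.])] [array([0.059, 0.009]), array([0.114, 0.008])]
40 [array([317.,  99.]), array([317.,  99.]), array([317.,  -8.])] [array([0.071, 0.016]), array([0.126, 0.02 ])]
45 [array([317.,  80.]), array([317.,  77.]), array([317., -39.])] [array([0.082, 0.024]), array([0.136, 0.033])]
50 [array([317.,  60.]), array([317.,  54.]), array([317., -74.])] [array([0.092, 0.033]), array([0.146, 0.047])]
55 [array([317.,  40.]), array([317.,  31.]), array([ 317., -112.])] [array([0.102, 0.043]), array([0.154, 0.061])]
60 [array([317.,  19.]), array([317.,   6.]), array([ 317., -155.])] [array([0.11 , 0.053]), array([0.161, 0.076])]
[101, 103, 103, 98, 98, 102, 101, 100, 106, 102, 102, 100, 100, 100, 103, 100, 103, 101, 101, 101, 101, 98, 96, 90, 91, 95, 98, 102, 107, 117, 123, 129, 130, 127, 128, 127, 126, 127, 123, 129, 128, 128, 127, 128, 125, 126, 126, 128, 129, 124, 129, 126, 128, 126, 128, 128, 128, 126, 130, 128]
```

Emit:
servo_tool(
  plan=[
    [[0,0,0.02,0,0],[0,0,0.02,0,0],[0,0,0.02,0,0],[-0.001,-0.02,0,0,0],[-0.002,-0.04,0,0,0],[-0.002,-0.04,0,0,0],[-0.002,-0.04,0,0,0],[-0.002,-0.04,0,0,0]],
  ],
)

```text
time: 14.15
ee_pos: [0.5252, -0.1962, 0.1928]
tcp_rot: [0.727, 0.687, -0.0, -0.001]
ft_force: [1.0, -0.5, -1.2]
width: 0.0133
grasp_force: 58.6
```

Emit:
servo_tool(
  plan=[
    [[-0.002,-0.04,0,0,0],[-0.002,-0.04,0,0,0],[-0.002,-0.03,0,0,0],[-0.001,0,-0.017,0,0],[0,0,-0.017,0,0],[0,0,-0.017,0,0],[0,0,-0.017,0,0],[0,0,0,0,0]],
  ],
)

```text
time: 15.15
ee_pos: [0.5185, -0.3031, 0.1243]
tcp_rot: [0.726, 0.688, -0.0, -0.002]
ft_force: [0.6, 0.1, -1.5]
width: 0.0131
grasp_force: 58.6
```

```bash
cat >> h.py <<'E'
def theta(col=280):
    """row of strongest edge matching back wall top near column -> theta list"""
    b=cam('wrist'); s=st(); g=cv2.GaussianBlur(cv2.cvtColor(b[0],cv2.COLOR_RGB2GRAY),(3,3),0).astype(int)
    prof=g[:,270:300].mean(1); d=np.diff(prof)
    rows=[(r,int(d[r])) for r in range(2,280) if abs(d[r])>6 and abs(d[r])==max(abs(d[r-2:r+3]))]
    for r,v in rows:
        ths=np.arange(-10,75,.5); pr=[proj(b,tool_pts(t,-.6,-66,s=s))[1] for t in ths]; lp=[proj(b,tool_pts(t,27,-122,s=s))[1] for t in ths]; bb=[proj(b,tool_pts(t,-18,-90,s=s))[1] for t in ths]
        print('row',r,v,'th if top',ths[np.argmin(abs(np.array(pr)-r))],'lip',ths[np.argmin(abs(np.array(lp)-r))],'bot',ths[np.argmin(abs(np.array(bb)-r))])
E
python3 - <<'E'
from h import *
s=st();print(s['time'],s['ee_pos'],s['ft_force']);theta()
im=rect(s0=.0,s1=.17); hist(im)
E
```

```text
15.15 [ 0.51849567 -0.30307176  0.12429166] [ 0.60016575  0.14700685 -1.47953982]
row 13 -9 th if top 62.0 lip 36.5 bot 59.0
row 71 -21 th if top 47.5 lip 26.0 bot 46.5
row 147 10 th if top 27.0 lip 9.5 bot 28.5
row 217 -14 th if top 7.0 lip -7.5 bot 10.0
row 231 14 th if top 3.0 lip -10.0 bot 6.5
............................#
.............................
.............................
.............................
+++++++++++++.........+....+.
+++++++++++++##..########.+++
++++++++++++###..########.+++
++++++++++++#############.+++
++++++++++++#####.###.####.++
++++++++++++###.####.++..##++
+++++++++++++#.++###.++..##++
+++++++++++++##..###.++..#.++
++++++++++++.########.+##..++
++++++++++++..###########.+++
++++++++++++..#..####..##.+++
++++++++++++..#.+###...##.+++
++++++++++++....+......#..+++
+++++++++++++..+++..+....++++
++++++++++++++++++++++..+++++
```

Emit:
servo_tool(
  plan=[
    [[0.0005,0.009,0,0,0],[0.0005,0.01,0.008,0,0],[0.0002,0.0045,0.005,0,0],[0.0002,0.0045,0.005,0,0],[0.0002,0.004,0.004,0,0],[0.0002,0.004,0.004,0,0],[0.0002,0.004,0.004,0,0],[0,0,0,0,0]],
  ],
)

```text
time: 16.25
ee_pos: [0.5219, -0.2643, 0.1567]
tcp_rot: [0.726, 0.687, 0.0, 0.0]
ft_force: [-0.1, -3.4, -0.4]
width: 0.0133
grasp_force: 58.9
```

```bash
python3 - <<'E'
from h import *
s=st();print(s['time'],s['ee_pos'],s['ft_force']);theta()
E
```

```text
16.25 [ 0.52186338 -0.26426276  0.15667749] [-0.09898176 -3.41822118 -0.37427167]
row 16 -7 th if top 61.0 lip 36.0 bot 58.0
row 20 -9 th if top 60.0 lip 35.0 bot 57.5
row 30 15 th if top 57.5 lip 33.5 bot 55.5
row 53 -8 th if top 52.0 lip 29.0 bot 50.5
row 122 -20 th if top 34.0 lip 14.5 bot 34.5
row 126 12 th if top 32.5 lip 14.0 bot 33.5
row 257 -13 th if top -5.5 lip -10.0 bot -1.0
row 269 14 th if top -9.0 lip -10.0 bot -4.5
```

Emit:
servo_tool(
  plan=[
    [[0,-0.006,0.02,0,0],[0,0,0.03,0,0],[0.002,0.04,0,0,0],[0.002,0.04,0,0,0],[0.002,0.04,0,0,0],[0.002,0.03,-0.02,0,0],[0,0,-0.03,0,0],[0,0,-0.012,0,0]],
  ],
)

```text
time: 17.3
ee_pos: [0.5271, -0.1185, 0.1421]
tcp_rot: [0.726, 0.687, -0.001, -0.003]
ft_force: [-0.9, 0.6, -1.4]
width: 0.013
grasp_force: 58.8
```

Emit:
servo_tool(
  plan=[
    [[0,0,-0.002,0,0],[0,0,-0.002,0,0],[0,0,-0.002,0,0],[0,0,-0.002,0,0],[0,0,-0.001,0,0],[0,0,0,0,0],[0,0,0,0,0],[0,0,0,0,0]],
  ],
)

```text
time: 18.3
ee_pos: [0.5309, -0.1214, 0.1369]
tcp_rot: [0.727, 0.687, 0.001, 0.002]
ft_force: [-0.6, -2.0, 7.6]
width: 0.0129
grasp_force: 60.0
```

```bash
python3 - <<'E'
from h import *
s=st();print(s['time'],s['ee_pos'],s['ft_force'],s['ft_torque']);theta()
E
```

```text
18.3 [ 0.53091611 -0.12141684  0.13694388] [-0.61422323 -2.01952096  7.5985558 ] [0.31004515 0.22093269 0.0931515 ]
row 43 8 th if top 54.5 lip 31.0 bot 52.5
row 52 -6 th if top 52.0 lip 29.0 bot 50.5
row 116 -16 th if top 35.5 lip 16.0 bot 36.0
row 119 21 th if top 34.5 lip 15.5 bot 35.0
row 138 8 th if top 29.5 lip 11.0 bot 30.5
row 145 10 th if top 27.5 lip 9.5 bot 28.5
row 219 -29 th if top 6.0 lip -8.5 bot 9.0
row 250 -11 th if top -3.5 lip -10.0 bot 1.0
row 270 34 th if top -9.0 lip -10.0 bot -4.5
row 276 -42 th if top -10.0 lip -10.0 bot -6.0
```

Emit:
servo_tool(
  plan=[
    [[0.0005,0.01,0.001,0,0],[0.0005,0.01,0,0,0],[0.0005,0.01,0,0,0],[0.0005,0.01,0,0,0],[0.0005,0.01,0,0,0],[0.0005,0.01,0,0,0],[0.0005,0.01,0,0,0],[0.0005,0.01,0,0,0]],
  ],
)

```text
time: 19.35
ee_pos: [0.5343, -0.0401, 0.137]
tcp_rot: [0.726, 0.687, 0.0, 0.001]
ft_force: [0.2, -2.1, 7.0]
width: 0.0132
grasp_force: 59.9
```

Emit:
servo_tool(
  plan=[
    [[0.0003,0.006,0,0,0],[0.0003,0.006,0,0,0],[0.0003,0.006,0,0,0],[0.0003,0.006,0,0,0],[0.0003,0.006,0,0,0],[0.0003,0.006,0,0,0],[0.0003,0.006,0,0,0],[0.0003,0.006,0,0,0]],
  ],
)

```text
time: 20.35
ee_pos: [0.5368, 0.0075, 0.1371]
tcp_rot: [0.726, 0.687, 0.0, 0.001]
ft_force: [-0.2, -5.0, 8.9]
width: 0.0131
grasp_force: 60.1
```

```bash
python3 - <<'E'
from h import *
s=st();print(s['time'],s['ee_pos'],s['ft_force'],s['ft_torque']);theta()
im=rect(s0=.0,s1=.17); hist(im)
E
```

```text
20.35 [0.53677592 0.00748626 0.13710552] [-0.15951282 -5.03383402  8.9302578 ] [-0.24539293  0.00455157 -0.00370944]
row 29 8 th if top 57.5 lip 33.5 bot 55.0
row 38 -8 th if top 55.0 lip 31.5 bot 53.0
row 90 13 th if top 42.0 lip 21.5 bot 41.5
row 116 -12 th if top 35.0 lip 16.0 bot 35.5
row 120 19 th if top 34.0 lip 15.0 bot 34.5
row 139 6 th if top 28.5 lip 10.5 bot 30.0
row 145 10 th if top 27.0 lip 9.0 bot 28.5
............................#
.............................
.............................
.............................
++++++++++.++.........+....+.
+++++++++++.#####.#######.+++
+++++++++++..############.+++
+++++++++++..############.+++
+++++++++++..#############.++
+++++++++++.###############++
++++++++.....##########..##++
++++++++.....##########.##.++
++++++++.+..##############.++
+++++++..+..#############..++
+++++++.....#############..++
+++++++.+....############..++
++++++........###########..++
+..++............###..##...++
..................#........++
```

Emit:
servo_tool(
  plan=[
    [[0.0002,0.004,0,0,0],[0.0002,0.004,0,0,0],[0.0002,0.004,0,0,0],[0.0002,0.004,0,0,0],[0.0002,0.004,0,0,0],[0,0,0,0,0],[0,0,0,0,0],[0,0,0,0,0]],
  ],
)

```text
time: 21.45
ee_pos: [0.5392, 0.0224, 0.1392]
tcp_rot: [0.725, 0.689, -0.002, 0.005]
ft_force: [-2.6, -22.8, 22.8]
width: 0.0135
grasp_force: 62.2
```

```bash
python3 - <<'E'
from h import *
s=st();print(s['time'],s['ee_pos'],s['ft_force'],s['ft_torque']);theta()
im=rect(s0=.0,s1=.17); hist(im)
E
```

```text
21.45 [0.5391756  0.02243492 0.139225  ] [ -2.59468101 -22.81028142  22.79627767] [-3.67841559  0.88853741  0.37505335]
row 56 6 th if top 50.5 lip 28.0 bot 49.0
row 99 9 th if top 39.5 lip 19.0 bot 39.5
row 122 27 th if top 33.5 lip 14.0 bot 34.0
row 132 7 th if top 30.5 lip 12.0 bot 31.5
row 143 11 th if top 27.5 lip 9.5 bot 28.5
............................#
.............................
.............................
.............................
+++++++++++++.........+....+.
++++++++++++.############.+++
++++++++++++.############.+++
+++++++++++++############..++
+++++++++++++#############.++
+++++++++++++##########.###++
++++++++++...##########..##++
++++++++++....#########.##.++
++++++++++....########.###.++
++++++++++...#############.++
+++++++++.....#############++
+++++++++.++..#############++
++++++++...+...##.########.++
+++..+....+........###.###.++
++........+........##........
```

Emit:
servo_tool(
  plan=[
    [[0,-0.003,0.001,0,0],[0,-0.003,0.003,0,0],[0,-0.003,0.005,0,0],[0,0,0.007,0,0],[0,0,0.01,0,0],[0,0,0.014,0,0],[0,0,0.014,0,0],[0,0,0.014,0,0]],
  ],
)

```text
time: 22.55
ee_pos: [0.5371, 0.0186, 0.2056]
tcp_rot: [0.726, 0.687, 0.0, 0.0]
ft_force: [0.2, 0.5, -2.5]
width: 0.0136
grasp_force: 58.6
```

Emit:
servo_tool(
  plan=[
    [[0,0,0.014,0,0],[0,0,0.014,0,0],[0,0,0.01,0,0],[0,0,0.006,0,0],[0,0,0.003,0,0],[0,0,0,0,0],[0,0,0,0,0],[0,0,0,0,0]],
  ],
)

```text
time: 23.55
ee_pos: [0.5367, 0.0185, 0.2509]
tcp_rot: [0.726, 0.687, -0.0, -0.0]
ft_force: [0.6, 0.1, -1.8]
width: 0.0134
grasp_force: 58.6
```

```bash
python3 - <<'E'
from h import *
s=st();print(s['time'],s['ee_pos'],s['ft_force'],s['ft_torque']);theta()
a=cam('scene');b=cam('wrist')
save((np.hstack([cv2.resize(a[0][160:280,290:440],(480,384),interpolation=2),cv2.resize(b[0][:384,160:480],(320,384))]),),'z9.png')
E
```

```text
23.55 [0.53669466 0.01851268 0.25088942] [ 0.58722132  0.13734352 -1.77596661] [-0.18521455 -0.01850692 -0.02575704]
row 8 -8 th if top 62.5 lip 37.5 bot 59.5
row 98 12 th if top 40.5 lip 20.0 bot 40.0
row 121 53 th if top 34.0 lip 15.0 bot 34.5
```

View pics/z9.png

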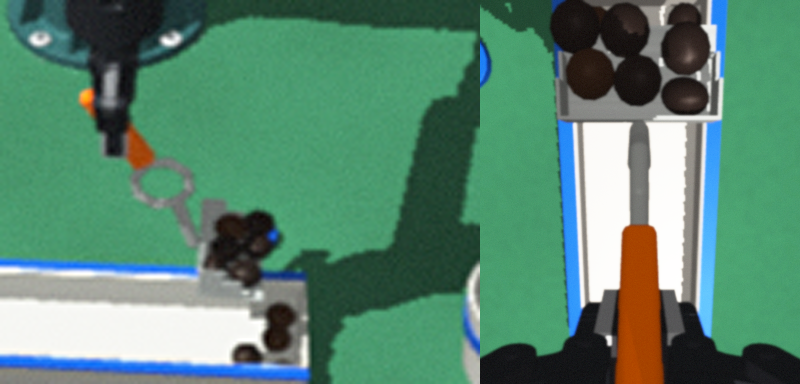

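```bash
cat >> h.py <<'E'
def tub():
    c=cam('top'); g=cv2.cvtColor(c[0],cv2.COLOR_RGB2HSV)
    m=((g[...,1]<70)&(g[...,2]>110)).astype(np.uint8)*255
    k=np.zeros_like(m);k[195:295,110:225]=255;m&=k
    q=max(cv2.findContours(m,0,1)[0],key=cv2.contourArea); e=cv2.fitEllipse(cv2.convexHull(q)); print('tub',e,ray(c,*e[0],.09)); return c
E
python3 - <<'E'
from h import *
tub()
im=rect(s0=.0,s1=.17); hist(im)
E
```

```text
tub ((163.49105834960938, 244.4418487548828), (55.169166564941406, 57.20283126831055), 63.739009857177734) [0.55750962 0.39505052 0.09      ]
............................#
.............................
.............................
.............................
+++++++++++++++++.....+......
+++++++++++++++++####......++
+++++++++++++++++####......++
+++++++++++++++++.##.+###..++
++++++++++++++++++...+###..++
++++++++++++++++++++++####..+
++++++++++++++++++++++####..+
++++++++++++++++++++++###....
++++++++++++++++++++++####...
++++++++++++++++++++++####...
++++++++++++++++++++++#####..
++++++++++++++++++++..#####..
++++++++++++++++++++..####...
++++++++++++++++++++....#....
+++++++++++++++.+.++++.......
```

Emit:
servo_tool(
  plan=[
    [[0.0005,0.008,0,0,0],[0.001,0.016,0,0,0],[0.0014,0.024,0,0,0],[0.0016,0.028,0,0,0],[0.0017,0.03,0,0,0],[0.0017,0.03,0,0,0],[0.0017,0.03,0,0,0],[0.0017,0.03,0,0,0]],
  ],
)

```text
time: 24.8
ee_pos: [0.5478, 0.2168, 0.2512]
tcp_rot: [0.726, 0.688, 0.0, -0.0]
ft_force: [1.1, 0.4, -2.6]
width: 0.0133
grasp_force: 58.6
```

Emit:
servo_tool(
  plan=[
    [[0.0016,0.028,0,0,0],[0.0012,0.022,0,0,0],[0.0008,0.015,0,0,0],[0.0005,0.009,0,0,0],[0,0.001,-0.007,0,0],[0,0,-0.014,0,0],[0,0,-0.014,0,0],[0,0,-0.014,0,0]],
  ],
)

```text
time: 25.8
ee_pos: [0.552, 0.2888, 0.2008]
tcp_rot: [0.727, 0.687, -0.001, -0.0]
ft_force: [0.7, 0.6, -2.5]
width: 0.013
grasp_force: 58.7
```

```bash
python3 - <<'E'
from h import *
s=st();print(s['time'],s['ee_pos'],s['ft_force'],s['ft_torque']);theta();tub()
E
```

```text
25.8 [0.55197073 0.28882133 0.20077121] [ 0.67892829  0.56935566 -2.51458482] [-0.25838182 -0.02322631  0.01102543]
row 2 -7 th if top 64.5 lip 38.5 bot 61.0
row 8 -7 th if top 63.0 lip 37.5 bot 60.0
row 44 7 th if top 54.5 lip 31.0 bot 52.5
row 51 6 th if top 53.0 lip 29.5 bot 51.0
row 98 13 th if top 40.5 lip 20.0 bot 40.5
row 119 -17 th if top 35.0 lip 15.5 bot 35.5
row 122 23 th if top 34.0 lip 15.0 bot 34.5
row 166 13 th if top 21.5 lip 4.5 bot 23.5
row 174 -16 th if top 19.0 lip 2.5 bot 21.0
tub ((173.9636688232422, 231.0850067138672), (24.923063278198242, 34.40721893310547), 173.45974731445312) [0.59075854 0.37090047 0.09      ]
```

Emit:
servo_tool(
  plan=[
    [[0.0005,0.009,0,0,0],[0.0005,0.009,0,0,0],[0.0003,0.0063,0.005,0,0],[0.0003,0.0063,0.0055,0,0],[0.0004,0.0067,0.005,0,0],[0.0004,0.0067,0.0047,0,0],[0.0004,0.0071,0.0042,0,0],[0.0004,0.0072,0.004,0,0]],
  ],
)

```text
time: 26.9
ee_pos: [0.5555, 0.3481, 0.2311]
tcp_rot: [0.726, 0.687, -0.0, 0.0]
ft_force: [-1.2, -1.8, -2.0]
width: 0.0133
grasp_force: 59.4
```

```bash
python3 - <<'E'
from h import *
s=st();print(s['time'],s['ee_pos'],s['ft_force'],s['ft_torque']);theta()
a=cam('scene');b=cam('wrist')
save((np.hstack([cv2.resize(a[0][160:300,400:540],(400,400),interpolation=2),cv2.resize(b[0][:400,120:520],(400,400))]),),'z10.png')
E
```

```text
26.9 [0.55550912 0.34810592 0.23106351] [-1.18026118 -1.80635547 -1.98638678] [-1.11967497  0.36163924  0.07958927]
row 51 18 th if top 51.5 lip 29.0 bot 50.5
row 59 -11 th if top 49.5 lip 27.5 bot 48.5
row 76 -7 th if top 45.5 lip 24.0 bot 45.0
row 104 6 th if top 38.0 lip 18.0 bot 38.5
row 117 -6 th if top 34.5 lip 15.5 bot 35.0
row 159 26 th if top 23.0 lip 6.0 bot 24.5
row 164 -14 th if top 21.5 lip 4.5 bot 23.5
row 169 13 th if top 20.0 lip 3.5 bot 22.0
row 173 -6 th if top 19.0 lip 2.5 bot 21.0
row 238 9 th if top 0.0 lip -10.0 bot 3.5
row 250 -12 th if top -3.5 lip -10.0 bot 0.5
```

View pics/z10.png

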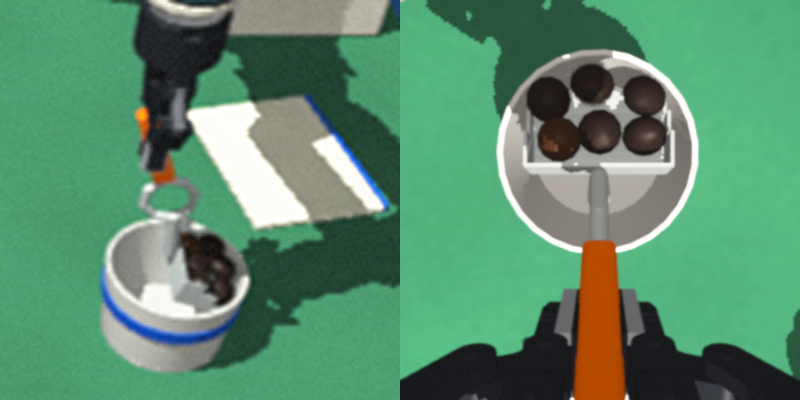

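Emit:
servo_tool(
  plan=[
    [[0.0005,0.0099,0.0045,0,0],[0.0005,0.0099,0.004,0,0],[0.0005,0.0099,0.0035,0,0],[0.0005,0.0099,0.003,0,0],[0.0005,0.0099,0.0026,0,0],[0.0005,0.0099,0.0023,0,0],[0.0005,0.0099,0.002,0,0],[0.0005,0.0099,0.001,0,0]],
  ],
)

```text
time: 28.05
ee_pos: [0.5595, 0.4278, 0.2535]
tcp_rot: [0.726, 0.687, -0.0, -0.0]
ft_force: [-0.0, -2.6, -3.0]
width: 0.0134
grasp_force: 60.0
```

Emit:
servo_tool(
  plan=[
    [[0,0,0,0,0],[0,-0.008,0.004,0,0],[0,-0.008,0.004,0,0],[0,-0.008,0.004,0,0],[0,-0.008,0.004,0,0],[0,0,0.004,0,0],[0,0,0.004,0,0],[0,0,0,0,0]],
  ],
)

```text
time: 29.05
ee_pos: [0.5597, 0.3954, 0.278]
tcp_rot: [0.726, 0.687, 0.0, 0.0]
ft_force: [-0.1, 0.8, -1.5]
width: 0.0132
grasp_force: 60.2
```

```bash
python3 - <<'E'
from h import *
s=st();print(s['time'],s['ee_pos'],s['ft_force'],s['ft_torque']);theta()
a=cam('wrist')
g=a[0][0:300,200:440].max(2)
for r in range(0,300,8): print(r,''.join('#' if g[r:r+8,k:k+4].mean()<70 else ('+' if g[r:r+8,k:k+4].mean()>150 else '.') for k in range(0,240,4)))
E
```

```text
29.05 [0.5597471 0.395415  0.2780366] [-0.14083201  0.75709589 -1.49590945] [-0.03818083 -0.01821178 -0.00299889]
row 48 -15 th if top 53.5 lip 30.0 bot 51.5
row 98 20 th if top 40.5 lip 20.0 bot 40.5
row 104 -7 th if top 39.0 lip 18.5 bot 39.0
row 116 -11 th if top 35.5 lip 16.0 bot 36.0
row 126 -11 th if top 32.5 lip 14.0 bot 33.5
row 151 8 th if top 25.5 lip 8.0 bot 27.0
row 155 -8 th if top 24.5 lip 7.0 bot 26.0
row 167 12 th if top 21.0 lip 4.5 bot 23.0
row 172 13 th if top 19.5 lip 3.0 bot 22.0
row 176 -8 th if top 18.5 lip 2.5 bot 20.5
row 227 18 th if top 3.5 lip -10.0 bot 7.0
row 244 -26 th if top -1.5 lip -10.0 bot 2.5
row 250 6 th if top -3.5 lip -10.0 bot 1.0
row 261 -14 th if top -6.5 lip -10.0 bot -2.0
0 #####################.......................................
8 ####################........................................
16 ....############............................................
24 ......##########............................................
32 ......###########...........................................
40 .........#######.....................................
[... 1380 characters left out ...]
++...................................+............
224 ...........++...............................................
232 .............++++++++++++++.....+++++++++++++++.............
240 ..............+++++++++++++......+++++++++++++..............
248 .................++++................+++++..................
256 ....................+++++++.....++++++......................
264 ............................................................
272 ............................................................
280 ............................................................
288 ........................#.........##........................
296 .......................##.........##........................
```

Emit:
servo_tool(
  plan=[
    [[0,0,0.02,0,0],[-0.0025,-0.04,0,0,0],[-0.003,-0.055,0,0,0],[-0.003,-0.055,0,0,0],[-0.003,-0.055,0,0,0],[-0.003,-0.055,0,0,0],[-0.003,-0.055,0,0,0],[-0.003,-0.055,0,0,0]],
  ],
)

```text
time: 30.15
ee_pos: [0.5388, 0.0235, 0.2976]
tcp_rot: [0.726, 0.687, 0.0, 0.0]
ft_force: [0.7, -0.1, -1.6]
width: 0.0131
grasp_force: 60.3
```

Emit:
servo_tool(
  plan=[
    [[-0.003,-0.055,0,0,0],[-0.003,-0.05,0,0,0],[-0.002,-0.022,-0.01,0,0],[0,0,-0.02,0,0],[0,0,-0.02,0,0],[0,0,-0.02,0,0],[0,0,-0.02,0,0],[0,0,-0.019,0,0]],
  ],
)

```text
time: 31.15
ee_pos: [0.5311, -0.1019, 0.1878]
tcp_rot: [0.726, 0.687, -0.0, -0.0]
ft_force: [0.4, 0.0, -1.4]
width: 0.0132
grasp_force: 60.3
```

```bash
python3 - <<'E'
from h import *
s=st();print(s['time'],s['ee_pos'],s['ft_force']);theta();c=tub()
im=rect(s0=.0,s1=.17); hist(im); hist(rect('top',s0=.0,s1=.17))
print([ (cv2.minAreaRect(q)[0],cv2.contourArea(q)) for q in blobs(c,(0,0,0),(179,255,75),(135,215,195,275),8)])
E
```

```text
31.15 [ 0.53106428 -0.10187361  0.18778924] [ 0.40118127  0.01194901 -1.41867509]
row 30 -9 th if top 57.5 lip 33.5 bot 55.5
row 66 12 th if top 48.5 lip 26.5 bot 47.5
row 159 8 th if top 23.0 lip 6.0 bot 25.0
row 167 -19 th if top 21.0 lip 4.0 bot 23.0
row 175 -7 th if top 18.5 lip 2.5 bot 20.5
row 227 19 th if top 3.0 lip -10.0 bot 6.5
row 244 -20 th if top -2.0 lip -10.0 bot 2.0
row 254 -10 th if top -5.0 lip -10.0 bot -0.5
row 271 38 th if top -10.0 lip -10.0 bot -5.0
row 276 -41 th if top -10.0 lip -10.0 bot -6.5
tub ((153.52252197265625, 243.51063537597656), (55.11787033081055, 57.33779525756836), 66.13324737548828) [0.55950875 0.41971607 0.09      ]
............................#
.............................
.............................
.............................
++++++++++++++++......+...++.
++++++++++++++++###.+.##.++++
+++++++++++++++####..+...++++
+++++++++++++++####.+++#.++++
++....+++++++++.###.++###.+++
......++++++++++...+++..##.++
.....+++++++++++++++++..#.+++
..++..++++++++++++++++.##.+++
..++...+++++++++++++++.###.++
........+++++++++++++++###.++
..........++++++++++++...#.++
............++++++++++...#.++
...............+++++++..#..++
...............+++++++.....++
...............+++++++++.++++
............................+
............................+
++.....++....++..+..+###....+
+++++++++++++++++++++####++.+
+++++++++++++++++++++####.+.+
+++++++++++++++++.+++####.+.+
+++++++++++++++####++.##..+.+
+++++++++++++++####.+++++++.+
+++++++++++++++####.++##.++.+
+++++++++++++++.##..+#.##.+.+
+.....+++++++++++..++#.###..+
......+++++++++++++++####...+
.....+++++++++++++++++.##.+.+
...+..+++++++++++++++++##.+.+
..+....+++++++++++++++#.##..+
........++++++++++++++#.##..+
...........+++++++++++####..+
.............++++++++++.....+
.............................
[((154.50888061523438, 270.34588623046875), 86.5), ((153.24151611328125, 248.22084045410156), 432.5)]
```

Emit:
servo_tool(
  plan=[
    [[-0.0006,-0.012,-0.002,0,0],[-0.0004,-0.0075,-0.002,0,0],[-0.0004,-0.0075,-0.002,0,0],[-0.0004,-0.0075,-0.0025,0,0],[-0.0004,-0.008,-0.003,0,0],[-0.0004,-0.008,-0.0035,0,0],[-0.0004,-0.008,-0.004,0,0],[-0.0004,-0.008,-0.0045,0,0]],
  ],
)

```text
time: 32.35
ee_pos: [0.5279, -0.1688, 0.1648]
tcp_rot: [0.727, 0.687, 0.0, 0.0]
ft_force: [1.9, 4.9, -0.2]
width: 0.0133
grasp_force: 59.8
```

```bash
python3 - <<'E'
from h import *
s=st();print(s['time'],s['ee_pos'],s['ft_force']);theta()
E
```

```text
32.35 [ 0.52793509 -0.16881678  0.16479173] [ 1.92697859  4.87968194 -0.19682978]
row 3 -8 th if top 64.5 lip 38.5 bot 61.0
row 45 -8 th if top 54.5 lip 31.0 bot 52.5
row 81 6 th if top 45.5 lip 24.0 bot 44.5
row 85 -7 th if top 44.0 lip 23.0 bot 43.5
row 159 10 th if top 24.0 lip 6.5 bot 25.5
row 163 -14 th if top 22.5 lip 5.5 bot 24.5
row 171 8 th if top 20.5 lip 3.5 bot 22.5
row 177 -11 th if top 18.5 lip 2.0 bot 20.5
row 185 36 th if top 16.0 lip 0.5 bot 18.5
row 192 -38 th if top 14.0 lip -1.5 bot 16.5
```

Emit:
servo_tool(
  plan=[
    [[-0.0003,-0.005,-0.0035,0,0],[-0.0003,-0.005,-0.004,0,0],[-0.0003,-0.005,-0.0042,0,0],[-0.0003,-0.005,-0.0045,0,0],[-0.0003,-0.005,-0.0047,0,0],[-0.0003,-0.005,-0.0047,0,0],[0,0,0,0,0],[0,0,0,0,0]],
  ],
)

```text
time: 33.4
ee_pos: [0.5256, -0.1987, 0.1391]
tcp_rot: [0.726, 0.687, -0.0, -0.0]
ft_force: [0.3, 2.6, -2.5]
width: 0.0133
grasp_force: 59.0
```

```bash
python3 - <<'E'
from h import *
s=st();print(s['time'],s['ee_pos'],s['ft_force']);theta()
E
```

```text
33.4 [ 0.52561254 -0.19868478  0.13914438] [ 0.3036743   2.60396527 -2.50256984]
row 7 -6 th if top 63.0 lip 37.5 bot 60.0
row 103 -12 th if top 39.0 lip 19.0 bot 39.0
row 106 17 th if top 38.0 lip 18.0 bot 38.5
row 133 -9 th if top 30.5 lip 12.0 bot 31.5
row 136 8 th if top 30.0 lip 11.5 bot 31.0
row 141 -8 th if top 28.5 lip 10.5 bot 29.5
```

Emit:
servo_tool(
  plan=[
    [[0,0.004,0.03,0,0],[0,0,0.03,0,0],[-0.0015,-0.03,0,0,0],[-0.0015,-0.03,0,0,0],[-0.0015,-0.029,0,0,0],[0,0,-0.018,0,0],[0,0,-0.018,0,0],[0,0,-0.016,0,0]],
  ],
)

```text
time: 34.45
ee_pos: [0.5212, -0.2844, 0.1469]
tcp_rot: [0.726, 0.687, -0.001, 0.001]
ft_force: [0.5, -0.3, -1.1]
width: 0.0136
grasp_force: 59.1
```

Emit:
servo_tool(
  plan=[
    [[0,0,0,0,0],[0.0002,0.004,0.001,0,0],[0.0002,0.004,0.002,0,0],[0.0002,0.004,0.002,0,0],[0.0002,0.004,0.002,0,0],[0.0002,0.004,0.002,0,0],[0,0,0.001,0,0],[0,0,0,0,0]],
  ],
)

```text
time: 35.45
ee_pos: [0.5231, -0.2644, 0.1582]
tcp_rot: [0.726, 0.687, -0.0, 0.001]
ft_force: [-0.2, -5.2, 1.1]
width: 0.0134
grasp_force: 59.2
```

```bash
python3 - <<'E'
from h import *
s=st();print(s['time'],s['ee_pos'],s['ft_force']);theta()
E
```

```text
35.45 [ 0.52312431 -0.26441812  0.15820565] [-0.23615391 -5.15833876  1.08275198]
row 20 -11 th if top 60.0 lip 35.0 bot 57.0
row 29 16 th if top 57.5 lip 33.5 bot 55.5
row 40 9 th if top 55.0 lip 31.5 bot 53.0
row 57 -6 th if top 51.0 lip 28.0 bot 49.5
row 122 -19 th if top 33.5 lip 14.5 bot 34.5
row 125 14 th if top 33.0 lip 14.0 bot 33.5
row 256 -13 th if top -5.0 lip -10.0 bot -1.0
row 268 14 th if top -8.5 lip -10.0 bot -4.0
```

Emit:
servo_tool(
  plan=[
    [[0,-0.006,0.02,0,0],[0,0,0.03,0,0],[0.002,0.042,0,0,0],[0.002,0.042,0,0,0],[0.002,0.042,0,0,0],[0.002,0.042,0,0,0],[0.002,0.039,-0.02,0,0],[0,0,-0.03,0,0]],
  ],
)

```text
time: 36.5
ee_pos: [0.5316, -0.0588, 0.1572]
tcp_rot: [0.726, 0.688, 0.001, -0.001]
ft_force: [0.7, 0.5, -1.0]
width: 0.0134
grasp_force: 59.1
```

Emit:
servo_tool(
  plan=[
    [[0,0,-0.014,0,0],[0,0,-0.003,0,0],[0,0,-0.002,0,0],[0,0,-0.002,0,0],[0,0,-0.002,0,0],[0,0,-0.001,0,0],[0,0,0,0,0],[0,0,0,0,0]],
  ],
)

```text
time: 37.5
ee_pos: [0.5341, -0.0636, 0.1355]
tcp_rot: [0.727, 0.687, 0.001, 0.002]
ft_force: [-0.2, -1.4, 6.9]
width: 0.0131
grasp_force: 60.3
```

```bash
python3 - <<'E'
from h import *
s=st();print(s['time'],s['ee_pos'],s['ft_force']);theta()
im=rect(s0=.0,s1=.17); hist(im)
E
```

```text
37.5 [ 0.5340896  -0.06358147  0.13552461] [-0.24695302 -1.35412607  6.92113396]
row 16 -8 th if top 61.0 lip 36.0 bot 58.0
row 114 -15 th if top 36.0 lip 16.5 bot 36.5
row 117 19 th if top 35.0 lip 16.0 bot 35.5
row 141 11 th if top 28.5 lip 10.5 bot 29.5
row 144 11 th if top 27.5 lip 9.5 bot 29.0
............................#
.............................
.............................
.............................
.+++++++++++++++......+...++.
.+++++++++++++++###.+.##.++++
.+......+++++++####..+.#.++++
.......++++++++####.+++#.++++
.......++++++++.###.++###.+++
....+...++++++++...+++..##.++
.........+++++++++++++..#.+++
..........++++++++++++.##.+++
............++++++++++.###.++
..............+++++++++###.++
.+...............+++++...#.++
....................++...#.++
.....................+..##.++
.....................+.....++
.....................++...+++
```

Emit:
servo_tool(
  plan=[
    [[0.0005,0.009,0.001,0,0],[0.0005,0.009,0,0,0],[0.0005,0.009,0,0,0],[0.0005,0.009,0,0,0],[0.0005,0.009,0,0,0],[0.0005,0.009,0,0,0],[0.0005,0.009,0,0,0],[0.0005,0.009,0,0,0]],
  ],
)

```text
time: 38.6
ee_pos: [0.5377, 0.0095, 0.1357]
tcp_rot: [0.726, 0.687, 0.001, 0.001]
ft_force: [0.4, -3.5, 7.1]
width: 0.0137
grasp_force: 60.3
```

Emit:
servo_tool(
  plan=[
    [[0.0003,0.005,0,0,0],[0.0003,0.005,0,0,0],[0.0003,0.005,0,0,0],[0.0003,0.005,0,0,0],[0.0003,0.005,0,0,0],[0.0003,0.005,0,0,0],[0,0,0,0,0],[0,0,0,0,0]],
  ],
)

```text
time: 39.6
ee_pos: [0.5395, 0.0395, 0.1356]
tcp_rot: [0.726, 0.687, 0.001, 0.001]
ft_force: [0.8, -2.4, 5.6]
width: 0.0132
grasp_force: 60.2
```

```bash
python3 - <<'E'
from h import *
s=st();print(s['time'],s['ee_pos'],s['ft_force']);theta()
im=rect(s0=.0,s1=.17); hist(im)
E
```

```text
39.6 [0.53953557 0.03952979 0.13561162] [ 0.76867345 -2.38989425  5.56245365]
row 33 7 th if top 57.0 lip 33.0 bot 54.5
row 45 6 th if top 54.0 lip 30.5 bot 52.0
row 54 -8 th if top 51.5 lip 29.0 bot 50.0
row 114 -14 th if top 36.0 lip 16.5 bot 36.5
row 117 18 th if top 35.0 lip 16.0 bot 35.5
row 144 11 th if top 27.5 lip 9.5 bot 29.0
............................#
.............................
.............................
.............................
++++++++++++++++......+......
++++++++++++++++..++######.++
++++++++++++++++...######.+++
++++++++++++++++...######..++
++++++++++++++++...#######.++
++++++++++++++++...########++
+++++++++++++.........#..##++
+++++++++++++.........#.##.++
+++++++++++++..........###.++
+++++++++++++.........####.++
++++++++++++..........#####++
++++++++++++..+.......#####++
+++++++++++...+.......####.++
++++++...+.............###..+
++++++.......................
```

Emit:
servo_tool(
  plan=[
    [[0.0002,0.003,0,0,0],[0.0002,0.003,0,0,0],[0.0002,0.003,0,0,0],[0.0002,0.002,0,0,0],[0,0.001,0,0,0],[0,0,0,0,0],[0,0,0,0,0],[0,0,0,0,0]],
  ],
)

```text
time: 40.7
ee_pos: [0.541, 0.0487, 0.1367]
tcp_rot: [0.726, 0.688, -0.0, 0.003]
ft_force: [-1.1, -13.5, 14.4]
width: 0.0135
grasp_force: 61.4
```

```bash
python3 - <<'E'
from h import *
s=st();print(s['time'],s['ee_pos'],s['ft_force']);theta()
im=rect(s0=.0,s1=.17); hist(im)
E
```

```text
40.7 [0.54098658 0.04870203 0.13672522] [ -1.06949581 -13.46799899  14.4084529 ]
row 5 6 th if top 63.0 lip 37.5 bot 60.0
row 53 12 th if top 51.5 lip 29.0 bot 50.0
row 115 -13 th if top 35.5 lip 16.0 bot 36.0
row 119 20 th if top 34.5 lip 15.0 bot 35.0
row 143 15 th if top 27.5 lip 9.5 bot 29.0
............................#
.............................
.............................
.............................
+++++++++++++++++.....+......
++++++++++++++++++.#######.++
++++++++++++++++++.#######.++
++++++++++++++++++.######..++
++++++++++++++++++.#######.++
+++++++++++++++++..########++
+++++++++++++++.......##.##++
+++++++++++++++.......#####++
+++++++++++++++.......####.++
++++++++++++++........####.++
++++++++++++++......+.#####++
+++++++++++++.........#####++
++++++++++.++..+......#####++
++++++++.......+.......###...
+++++++........+.............
```

Emit:
servo_tool(
  plan=[
    [[0,-0.002,0.001,0,0],[0,-0.003,0.003,0,0],[0,-0.003,0.005,0,0],[0,0,0.007,0,0],[0,0,0.01,0,0],[0,0,0.014,0,0],[0,0,0.014,0,0],[0,0,0.014,0,0]],
  ],
)

```text
time: 41.8
ee_pos: [0.5391, 0.0435, 0.2038]
tcp_rot: [0.726, 0.687, 0.0, 0.0]
ft_force: [0.9, 0.1, -1.6]
width: 0.0132
grasp_force: 58.9
```

Emit:
servo_tool(
  plan=[
    [[0,0,0.014,0,0],[0,0,0.014,0,0],[0,0,0.01,0,0],[0,0,0.006,0,0],[0,0,0.003,0,0],[0,0,0,0,0],[0,0,0,0,0],[0,0,0,0,0]],
  ],
)

```text
time: 42.8
ee_pos: [0.5387, 0.0435, 0.2491]
tcp_rot: [0.726, 0.687, -0.0, -0.0]
ft_force: [-0.1, -0.1, -1.9]
width: 0.0137
grasp_force: 58.9
```

```bash
python3 - <<'E'
from h import *
s=st();print(s['time'],s['ee_pos'],s['ft_force'],s['ft_torque']);theta()
im=rect(s0=.0,s1=.17); hist(im)
b=cam('wrist')[0][0:140,200:440].max(2)
for r in range(0,140,8): print(r,''.join('#' if b[r:r+8,k:k+4].mean()<75 else ('+' if b[r:r+8,k:k+4].mean()>150 else '.') for k in range(0,240,4)))
tub()
E
```

```text
42.8 [0.53867402 0.04350381 0.24905603] [-0.0977106  -0.09595579 -1.85787637] [-0.16920414 -0.00328782 -0.0059972 ]
row 50 12 th if top 52.5 lip 29.5 bot 51.0
row 119 53 th if top 34.5 lip 15.5 bot 35.0
............................#
.............................
.............................
.............................
++++++++++++++++++++++++++...
+++++++++++++++++++++++++++++
+++++++++++++++++++++++++++++
++++++++++++++++++++++++++.++
++++++++++++++++++++++++++.++
+++++++++++++++++++++++++++..
+++++++++++++++++++++++++++..
+++++++++++++++++++++++++++..
+++++++++++++++++++++++++++..
++++++++++++++++++++++++++...
++++++++++++++++++++++++++...
++++++++++++++++++++++++.....
++++++++++++++++++++++++.....
++++++++++++++++++++++++.....
+++++++++++++++++++....++++..
0 ##################################......######...++...+.+...
8 ################################################..++++++++..
16 ##########################....###...#############+++++++++++
24 #...######################.....##.++.######.#####+++++++++++
32 .+++..##########################.....#####...###.+++++++++++
40 +++++.
[... 267 characters left out ...]
............###########.+++++.+.+++++++++++
80 ++++++++....++................#########.+++++..+..++++++++++
88 ++++++++........................######.++......+..++++++++++
96 ++++++++.......................................+..++++++++++
104 ++++++++.........................................+++++++++++
112 ++++++++..........................++++++++++++++++++++++++++
120 ++++++++.+++++.+++++++++++++....+++++++++++..+++++++++++++++
128 ++++++++.++++++++++++++++++.....+++++++++++..+++++++++++++++
136 +++++++++++++++++++++++++++.....+++++++++++..+++++++++++++++
tub ((153.5374298095703, 243.48414611816406), (55.08745193481445, 57.37078094482422), 64.40161895751953) [0.55957436 0.41968288 0.09      ]
```

Emit:
servo_tool(
  plan=[
    [[0.0003,0.005,0,0,0],[0.0006,0.011,0,0,0],[0.001,0.018,0,0,0],[0.0013,0.024,0,0,0],[0.0014,0.026,0,0,0],[0.0015,0.026,0,0,0],[0.0014,0.026,0,0,0],[0.0015,0.026,0,0,0]],
  ],
)

```text
time: 44.0
ee_pos: [0.5476, 0.2077, 0.2494]
tcp_rot: [0.726, 0.688, 0.0, -0.0]
ft_force: [0.5, 0.2, -2.2]
width: 0.0135
grasp_force: 59.0
```

Emit:
servo_tool(
  plan=[
    [[0.0014,0.026,0,0,0],[0.0014,0.026,0,0,0],[0.0012,0.022,0,0,0],[0.001,0.016,0,0,0],[0.0006,0.011,0,0,0],[0.0003,0.006,0,0,0],[0.0001,0.0025,-0.005,0,0],[0,0,-0.01,0,0]],
  ],
)

```text
time: 45.0
ee_pos: [0.5542, 0.3147, 0.2343]
tcp_rot: [0.727, 0.687, 0.0, 0.0]
ft_force: [0.6, 0.1, -3.4]
width: 0.0135
grasp_force: 58.9
```

Emit:
servo_tool(
  plan=[
    [[0,0,-0.013,0,0],[0,0,-0.013,0,0],[0,0,-0.012,0,0],[0,0,0,0,0],[0.0005,0.007,0,0,0],[0.0005,0.01,0,0,0],[0.0003,0.0063,0.005,0,0],[0.0003,0.0063,0.0055,0,0]],
  ],
)

```text
time: 46.0
ee_pos: [0.5552, 0.3447, 0.2072]
tcp_rot: [0.726, 0.687, -0.001, 0.0]
ft_force: [-0.7, -1.5, -2.5]
width: 0.0131
grasp_force: 59.1
```

Emit:
servo_tool(
  plan=[
    [[0.0004,0.0067,0.005,0,0],[0.0004,0.0067,0.0047,0,0],[0.0004,0.0071,0.0042,0,0],[0.0004,0.0072,0.004,0,0],[0.0005,0.0099,0.0045,0,0],[0.0005,0.0099,0.004,0,0],[0.0005,0.0099,0.0035,0,0],[0.0005,0.0099,0.003,0,0]],
  ],
)

```text
time: 47.0
ee_pos: [0.5592, 0.4127, 0.24]
tcp_rot: [0.726, 0.687, -0.0, -0.0]
ft_force: [-1.4, -3.3, -3.2]
width: 0.0133
grasp_force: 60.2
```

Emit:
servo_tool(
  plan=[
    [[0.0005,0.0099,0.0026,0,0],[0.0005,0.0099,0.0023,0,0],[0.0005,0.0099,0.002,0,0],[0.0005,0.0099,0.001,0,0],[0.0005,0.0099,0.001,0,0],[0,0,0,0,0],[0,-0.008,0.004,0,0],[0,-0.008,0.004,0,0]],
  ],
)

```text
time: 48.0
ee_pos: [0.562, 0.4454, 0.2576]
tcp_rot: [0.726, 0.687, 0.001, -0.0]
ft_force: [0.0, -0.3, -0.7]
width: 0.0132
grasp_force: 60.1
```

```bash
python3 - <<'E'
from h import *
s=st();print(s['time'],s['ee_pos'],s['ft_force'],s['ft_torque']);theta()
a=cam('wrist')
g=a[0][0:300,200:440].max(2)
for r in range(0,300,8): print(r,''.join('#' if g[r:r+8,k:k+4].mean()<70 else ('+' if g[r:r+8,k:k+4].mean()>150 else '.') for k in range(0,240,4)))
E
```

```text
48.0 [0.56202885 0.44540967 0.25764996] [ 0.02462066 -0.3088297  -0.73551284] [ 0.03409693 -0.00346476  0.00652525]
row 101 -11 th if top 40.0 lip 19.5 bot 40.0
row 166 10 th if top 22.0 lip 5.0 bot 24.0
row 176 7 th if top 19.0 lip 2.5 bot 21.0
row 183 -20 th if top 17.0 lip 1.0 bot 19.5
row 214 21 th if top 8.0 lip -6.5 bot 11.0
row 264 23 th if top -6.5 lip -10.0 bot -2.5
0 #######################.....................................
8 ######################......................................
16 ####################........................................
24 ....##############..........................................
32 .....############...........................................
40 ......###########...........................................
48 .........#######............................................
56 ............####............................................
64 ............#####...........................................
72 ..............####..........................................
80 ..............##.#..........................................
88 ...............#.
[... 1032 characters left out ...]
+.....................................++..........
224 ........++.......................................+..........
232 .......++........................................++.........
240 .......++........................................++.........
248 .......++.....#..................................++.........
256 ........+........................................++.........
264 ........++...++++++++++++++.....+++++++++++++++.++..........
272 .........++...+++++++++++++.....++++++++++++++.+++..........
280 ..........++..................................+++...........
288 ...........++...........##........##.........++.............
296 ............++.........###........##........++..............
```

Emit:
servo_tool(
  plan=[
    [[0,-0.005,0.025,0,0],[0,0,0.025,0,0],[-0.008,-0.054,0,0,0],[-0.008,-0.055,0,0,0],[-0.008,-0.055,0,0,0],[-0.008,-0.055,0,0,0],[-0.008,-0.055,0,0,0],[-0.008,-0.055,0,0,0]],
  ],
)

```text
time: 49.1
ee_pos: [0.5135, 0.1098, 0.3075]
tcp_rot: [0.726, 0.687, 0.001, 0.001]
ft_force: [1.0, -1.3, -1.5]
width: 0.0135
grasp_force: 60.1
```

Emit:
servo_tool(
  plan=[
    [[-0.008,-0.055,0,-0.02,0],[-0.008,-0.055,0,-0.02,0],[-0.008,-0.055,0,-0.02,0],[-0.008,-0.055,0,-0.02,0],[-0.008,-0.055,0,-0.02,0],[-0.008,-0.055,0,-0.02,0],[-0.008,-0.055,0,-0.02,0],[-0.008,-0.055,0,-0.02,0]],
  ],
)

```text
time: 50.1
ee_pos: [0.4494, -0.3306, 0.3075]
tcp_rot: [0.779, 0.627, 0.001, 0.001]
ft_force: [0.8, -0.6, -1.8]
width: 0.0132
grasp_force: 60.1
```

```bash
python3 - <<'E'
from h import *
s=st();print(s['time'],s['ee_pos'],s['tcp_rot'],s['ft_force']);theta();c=tub();
e=cam('scene')
save((np.hstack([cv2.resize(c[0][150:340,90:400],(490,300),interpolation=2),cv2.resize(e[0][220:300,410:490],(300,300),interpolation=2)]),),'z11.png')
E
```

```text
50.1 [ 0.44940623 -0.33060867  0.30751157] [7.79416244e-01 6.26505509e-01 5.24070323e-04 9.44199217e-04] [ 0.80360845 -0.6304088  -1.83104906]
row 119 -19 th if top 38.5 lip 18.0 bot 38.0
row 150 19 th if top 29.5 lip 10.5 bot 30.5
row 262 24 th if top -3.5 lip -10.0 bot 0.0
tub ((153.3029327392578, 243.4124755859375), (55.085723876953125, 57.36408996582031), 67.5232162475586) [0.55974386 0.42027006 0.09      ]
```

View pics/z11.png

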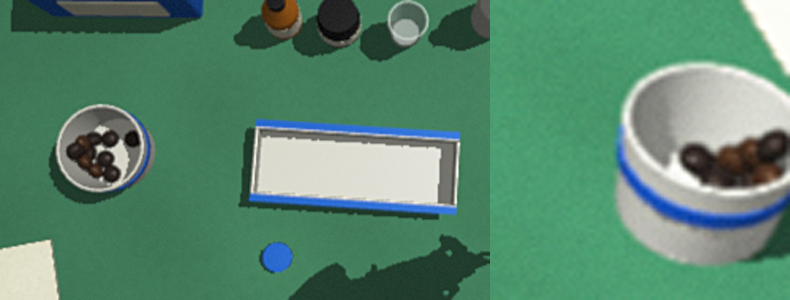

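Emit:
servo_tool(
  plan=[
    [[-0.002,-0.012,0,-0.006,0],[-0.002,-0.012,0,-0.006,0],[-0.003,-0.014,-0.01,-0.006,0],[-0.003,-0.015,-0.01,0,0],[0,0,-0.01,0,0],[0,0,-0.006,0,0],[0,0,0,0,0],[0,0,0,0,0]],
  ],
)

```text
time: 51.25
ee_pos: [0.4399, -0.3814, 0.2711]
tcp_rot: [0.784, 0.62, 0.0, 0.0]
ft_force: [0.2, -0.2, -1.7]
width: 0.0132
grasp_force: 60.1
```

```bash
python3 - <<'E'
from h import *
s=st();print(s['time'],s['ee_pos'],s['tcp_rot'],s['ft_force']);theta()
c=cam('scene'); 
for th in(-10,-5,0): print(th,[proj(c,tool_pts(th,*p)).round(1) for p in((0,0),(0,110),(-.6,-66))], tool_pts(th,0,0).round(4))
# grip top end & ring region in scene: orange
for q in blobs(c,(4,180,100),(20,255,255),(80,120,280,260),6): print(cv2.boundingRect(q))
u,v=proj(c,tool_pts(-5,0,0)).astype(int); g=cv2.cvtColor(c[0],cv2.COLOR_RGB2HSV)[v-14:v+16,u-16:u+18]
print(u,v); [print(''.join('O' if p[1]>170 and p[0]<22 else('s' if p[1]<70 else '.') for p in r)) for r in g]
E
```

```text
51.25 [ 0.43987998 -0.3813874   0.27108239] [7.84473599e-01 6.20162187e-01 1.37358458e-05 1.83777100e-04] [ 0.18119206 -0.20604249 -1.71639463]
row 139 -20 th if top 29.0 lip 11.0 bot 30.0
row 172 21 th if top 19.5 lip 3.0 bot 22.0
row 263 23 th if top -7.0 lip -10.0 bot -2.5
-10 [array([180.4, 189. ]), array([178.3, 158. ]), array([181.4, 205.9])] [ 0.4373 -0.3927  0.2173]
-5 [array([182.3, 189.5]), array([176.9, 157.7]), array([185. , 206.9])] [ 0.4386 -0.3872  0.2165]
0 [array([184.2, 189.9]), array([175.6, 157.4]), array([188.7, 207.7])] [ 0.4399 -0.3816  0.2163]
(177, 180, 8, 5)
(180, 159, 4, 15)
(208, 120, 7, 9)
182 189
.........ssssssss.Os..............
..........sssssss.................
...........s..sss.................
...........ss.sss.................
..........ss..sss.................
............O....OO...............
...........OOOOOOOO...............
..........s.OOOOOOO...............
.........ss..OOOOO................
........sssss.OOOO................
.......sssssssss.sss..............
.......ssss.....ssssss............
.......sss........sssss...........
.......sss..........sss...........
.......sss...........sss..........
........sss..........sss..........
........sss...........sss.........
.........sss..........sss.........
.........sssss........sss.........
..........ssssss.....ssss.........
s..........sssssssssssss..........
sssssss.....ssssssssssss..........
sssssssss.....sssssssss...........
ssssssssss....sssssss.............
ssssssssss....ssss.....sss........
ssssssssss....ssss....ssssss......
sssssssss....sssss...ssssssss.....
sssssssss....ssss...ssssssssss....
sssssssss....sssss.sssssssssss....
ssssssss.....ssssssssssssssss.....
```

Emit:
servo_tool(
  plan=[
    [[0,0,0.003,0,0],[0.0115,-0.0027,0,0,0],[0.0115,-0.0027,0,0,0],[0.0115,-0.0027,0,0,0],[0.0115,-0.0027,0,0,0],[0.0115,-0.0027,0,0,0],[0.0115,-0.0027,0,0,0],[0,0,0,0,0]],
  ],
)

```text
time: 52.35
ee_pos: [0.5096, -0.398, 0.2736]
tcp_rot: [0.784, 0.62, 0.0, 0.0]
ft_force: [-0.1, -0.5, -1.5]
width: 0.0135
grasp_force: 60.1
```

Emit:
servo_tool(
  plan=[
    [[0.01,-0.0023,0,0,0],[0.01,-0.0023,0,0,0],[0,0,0,0,0],[0,0,-0.004,0,0],[0,0,-0.004,0,0],[0,0,-0.004,0,0],[0,0,0,0,0],[0,0,0,0,0]],
  ],
)

```text
time: 53.35
ee_pos: [0.5286, -0.4024, 0.2618]
tcp_rot: [0.785, 0.62, -0.0, -0.0]
ft_force: [0.6, -0.1, -1.8]
width: 0.013
grasp_force: 60.1
```

```bash
python3 - <<'E'
from h import *
s=st();print(s['time'],s['ee_pos'],s['ft_force'],s['ft_torque']);theta()
c=cam('scene'); u,v=proj(c,tool_pts(-7,0,0)).astype(int); g=cv2.cvtColor(c[0],cv2.COLOR_RGB2HSV)[v-16:v+16,u-22:u+22]
print(u,v); [print(''.join('O' if p[1]>170 and p[0]<22 else('s' if p[1]<70 and p[2]>95 else ('d' if p[1]<70 else '.')) for p in r)) for r in g]
E
```

```text
53.35 [ 0.52859803 -0.40244243  0.26180957] [ 0.64758033 -0.13599604 -1.78090588] [ 0.03232431 -0.03299806 -0.04623344]
row 89 -20 th if top 42.5 lip 22.0 bot 42.5
row 100 19 th if top 40.0 lip 19.5 bot 39.5
row 145 -19 th if top 27.5 lip 9.5 bot 28.5
row 178 21 th if top 18.0 lip 2.0 bot 20.0
row 263 23 th if top -7.0 lip -10.0 bot -2.5
167 212
ssssssssssssssd.d.ddds.OO.dd................
sssssssssssssssd.ddddsd.O.ddddd.............
sssssssssssssssddd.ddsd.O.dssdd.............
sssssssssssssssddddddsd...ssssd.............
ssssssssssssssssdd.dddsd.sssssd.............
ssssssssssssssssddddddsd..ssss..............
ssssssssssssssssss.dddss..ssss..............
ssssssssssssssssss...ss.Osssss..............
ssssssssssssssssssOOOOOOOssss...............
ssssssssssssssssss.OOOOOOssss...............
ssssssssssssssssss.OOOOOOssss...............
sssssssssssssssssss.OOOO.sss................
sssssssssssssssssssss...ssss................
sssssssssssssssssssssddssssss...............
ssssssssssssssssssssddssssssss..............
sssssssssssssssssssddsssssssss..............
sssssssssssssssssssdsssss..ssss.............
sssssssssssssssssddsssss....sss.............
sssssssssssssssssssssss......sss............
sssssssssssssssssssssss......ssss...........
ssssssssssssssssssssss.......ssss...........
sssssssssssssssdssssssss.....sss............
sssssssssssssssdsssssssssss.ssss............
ssssssssssssssdssssssssssssssss.............
sssssssssssssdsssss..ssssssssss.............
sssssssssssssdssss...ssssss....sss..........
ssssssssssssdsssss...ssss....sssssss........
sssssssssssssssss....sssd...sssssssss.......
ssssssssssssssss....sssss..sssssssssss......
ssssssssssssssss....sssss..sssssssssss......
dddddssssddsssss....sssss.ssssssssssss......
dddddddddddsssss....ssssssssssssssssss......
```

Emit:
servo_tool(
  plan=[
    [[0,0,-0.003,0,0],[0,0,-0.003,0,0],[0,0,-0.003,0,0],[0,0,-0.002,0,0],[0,0,-0.001,0,0],[0,0,-0.001,0,0],[0,0,0,0,0],[0,0,0,0,0]],
  ],
)

```text
time: 54.45
ee_pos: [0.5287, -0.4023, 0.251]
tcp_rot: [0.785, 0.62, 0.0, 0.001]
ft_force: [-3.1, 2.3, 10.6]
width: 0.0132
grasp_force: 62.0
```

```bash
python3 - <<'E'
from h import *
s=st();print(s['time'],s['ee_pos'],s['ft_force'],s['ft_torque'])
E
```

```text
54.45 [ 0.52873022 -0.40232561  0.25096264] [-3.1240206   2.34139289 10.56431275] [ 0.57911587  0.66410626 -0.04028254]
```

Emit:
servo_tool(
  plan=[
    [[0,0,0.001,0,0],[0,0,0.0005,0,0],[0,0,0,0,0.25],[0,0,0,0,0.25],[0,0,0,0,0.35],[0,0,0,0,0.5],[0,0,0,0,0.7],[0,0,0,0,1]],
  ],
)

```text
time: 55.45
ee_pos: [0.5287, -0.4024, 0.2502]
tcp_rot: [0.785, 0.62, -0.0, -0.0]
ft_force: [0.4, 0.0, 0.4]
width: 0.0758
grasp_force: 0.0
```

Emit:
servo_tool(
  plan=[
    [[0,0,0,0,1],[0,0,0,0,1],[0,0,0,0,1],[0,0,0.01,0,1],[0,0,0.02,0,1],[0,0,0.03,0,1],[0,0,0.03,0,1],[0,0,0.03,0,1]],
  ],
)

```text
time: 56.45
ee_pos: [0.5287, -0.4024, 0.3722]
tcp_rot: [0.785, 0.62, 0.0, 0.0]
ft_force: [0.5, 0.0, -0.4]
width: 0.0852
grasp_force: 0.0
```

Emit:
servo_tool(
  plan=[
    [[-0.01,0.02,0.02,0,1],[-0.02,0.04,0,0,1],[-0.02,0.04,0,0,1],[-0.02,0.04,0,0,1],[-0.02,0.04,0,0,1],[-0.02,0.04,0,0,1],[-0.01,0.02,0,0,1],[0,0,0,0,1]],
  ],
)

```text
time: 57.45
ee_pos: [0.4085, -0.1617, 0.3911]
tcp_rot: [0.784, 0.621, 0.0, 0.001]
ft_force: [0.1, -1.0, -0.4]
width: 0.0853
grasp_force: 0.0
```

```bash
python3 - <<'E'
from h import *
s=st();print(s['time'],s['ee_pos'],s['ft_force'])
c=cam('top');e=cam('scene')
for q in blobs(c,(4,180,120),(20,255,255),(480,220,600,290)): print('top',cv2.minAreaRect(q))
for q in blobs(e,(4,180,120),(20,255,255),(100,150,250,250)): print('scene',cv2.minAreaRect(q))
tub(); hist(rect(s0=-.17,s1=.17)[::2])
o=cv2.imread('pics/top0.png')[...,::-1].astype(int); d=np.abs(o-c[0].astype(int)).max(2); print('bystander diff', d[135:200,240:430].mean(), d[295:330,250:280].mean())
print('stand diff',d[205:300,450:560].mean())
E
```

```text
57.45 [ 0.40845671 -0.16172179  0.39112498] [ 0.14384553 -0.95584519 -0.3859425 ]
top ((531.5, 253.5), (7.0, 9.0), 90.0)
scene ((164.2353057861328, 196.941162109375), (27.649059295654297, 7.276068687438965), 75.96376037597656)
tub ((153.30581665039062, 243.41896057128906), (55.1851692199707, 57.3376350402832), 67.69863891601562) [0.55972799 0.42026209 0.09      ]
..+......................................................
.........................................................
......++++++++++++++++++++++++++++++++++++++++++++++++++.
++....+++++++++++++++++++++++++++++++++++++++++++++++++++
++....+++++++++++++++++++++++++++++++++++++++++++++++++++
++....+++++++++++++++++++++++++++++++++++++++++++++++++++
++....+++++++++++++++++++++++++++++++++++++++++++++++++++
++....+++++++++++++++++++++++++++++++++++++++++++++++++++
++....+++++++++++++++++++++++++++++++++++++++++++++++++++
++..+++++++++++++++++++++++++++++++++++++++++++++++++++++
bystander diff 7.787449392712551 10.415238095238095
stand diff 15.821052631578947
```

Emit:
servo_tool(
  plan=[
    [[0,0,0,0,1],[0,0,0,0,1],[0,0,0,0,1],[0,0,0,0,1],[0,0,0,0,1],[0,0,0,0,1],[0,0,0,0,1],[0,0,0,0,1]],
  ],
)

```text
time: 58.65
ee_pos: [0.4086, -0.1624, 0.3903]
tcp_rot: [0.785, 0.62, -0.0, -0.0]
ft_force: [0.8, -0.1, 0.1]
width: 0.0854
grasp_force: 0.0
```

Emit:
servo_tool(
  plan=[
    [[0,0,0,0,1],[0,0,0,0,1],[0,0,0,0,1],[0,0,0,0,1],[0,0,0,0,1],[0,0,0,0,1],[0,0,0,0,1],[0,0,0,0,1]],
  ],
)

```text
time: 59.65
ee_pos: [0.4086, -0.1624, 0.3903]
tcp_rot: [0.785, 0.62, -0.0, -0.0]
ft_force: [0.0, 0.0, -0.4]
width: 0.0853
grasp_force: 0.0
```

```bash
python3 - <<'E'
from h import *
c=cam('top');e=cam('scene')
for q in blobs(c,(4,180,120),(20,255,255),(230,130,600,290)): print('top',cv2.minAreaRect(q))
for q in blobs(e,(4,180,120),(20,255,255),(100,150,250,250)): print('scene',cv2.minAreaRect(q))
for q in blobs(c,(105,150,60),(125,255,255),(240,290,300,330)): print('puck',cv2.minAreaRect(q))
o=cv2.imread('pics/top0.png')
x=np.vstack([c[0][...,::-1][135:200,240:430],o[135:200,240:430]]); g=cv2.cvtColor(x,6).astype(float); print('shift',cv2.phaseCorrelate(g[:65],g[65:]))
w=cam('wrist')
d=arm.observe(); print(d['time'])
n=[(cv2.minAreaRect(q)[0],cv2.contourArea(q)) for q in blobs(c,(0,0,0),(179,255,75),(125,215,185,275),8)]; print(n)
E
```

```text
top ((531.5, 253.5), (7.0, 9.0), 90.0)
top ((273.0, 154.5), (17.0, 8.0), 90.0)
scene ((163.9235382080078, 196.9058837890625), (27.333240509033203, 7.2671709060668945), 77.47119140625)
puck ((265.0, 312.5), (17.0, 18.0), 90.0)
shift ((-0.006303339148928444, -0.03153941363555646), 0.9789640383409283)
59.8
[((142.19107055664062, 268.9197998046875), 201.0), ((173.0, 237.5), 67.0), ((148.32643127441406, 249.00755310058594), 607.5)]
```

Scoop steady on its hook, bystanders unmoved, trough empty, nodules in the tub: handing in.

```bash
python3 -c "
from station import arm
print(arm.job_done())"
```

```text
the job is handed in; nothing more can be done
None
```

All 10 nodules went from the trough into the tub by scoop, in two loads. The tub is upright, about 2.5 cm from its starting spot, probably pushed during the first tipping. The scoop hangs back on its hook, the other items have not moved, and the job is handed in at about 60 s.

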